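Put the mirror away and close both optics cases

ROBOT

A 7-joint arm with a two-finger parallel gripper is mounted at the origin on the work surface. World frame = base frame: x ahead of the robot, y to its left, z up, the work surface at z = 0. Lengths are in m, angles in rad, forces in N, time in s.
With the tool pointing down it reaches from about 0.375 to 0.925 m from the base axis. Payload 3.1 kg.
Tool frame: the origin (TCP) lies midway between the tips of the shut fingers; the grasp point (between the pads) lies 19 mm behind it; z points along the fingers, y is the direction in which the jaws open and shut (so a half turn about z gives the same grasp; the last joint's range is limited). The gripper opens to 85 mm and grips with 20 to 120 N. Pads are 22 mm wide; open, the fingers measure 114 mm over their backs; the gripper's body (76 mm by 85 mm) begins 54 mm behind the grasp point. The pads swing forward as they close: fully open they stand 13 mm farther back than shut.
Start: joints at [1.09, 0.383, 0.044, 1.598, -0.018, 1.161, -0.05], TCP at [0.243, -0.603, 0.231] pointing down, gripper open.
Joint ranges: [-2.61, 2.61], [-0.41, 2.15], [-1.48, 1.57], [0, 2.5], [-1.57, 4.71], [0.05, 1.97], [-2.85, 2.85]. Speed limits (rad/s): [2.79, 2.79, 3.14, 3.14, 3.14, 3.14, 3.14].

INTERFACE

Orientations are given as a 3x3 rotation matrix whose columns are the frame's x, y, z axes.
In Python, from cell import env gives the robot as it stands. The module is installed in compiled form; this text tells all that it offers.
- The arm moves only by the tool send_rows, never from a script. Its argument "targets" is a list of rows, each an object of numbers: "dx", "dy", "dz": the shift along the tool's x, y, z in cm; "ax", "ay", "az": the turn, a rotation vector about the tool's x, y, z in rad; "grip": the closure in counts, from 0 (fully open) to 255 (shut). In form: [{"dx": .., "dy": .., "dz": .., "ax": .., "ay": .., "az": .., "grip": ..}, ...]. A call has 1 to 8 rows; each row is the pose to reach, as a shift and turn from the pose commanded when the call began, along the tool's axes at that moment; what a row does not reach only later rows make up. A row lasts 1/8 s, in which the tool goes at most 62.5 mm and 10.7 degrees, less where a joint would pass 70% of its speed; a pose out of reach is approached as far as the arm can. A call with a gripper value outside its range is refused whole. The fingers move at their own pace and stop on an object; the grip force is fixed at half the most. Time passes only in rows, so rows that repeat a pose let the fingers close. It gives the time, the measured TCP pose, the force and the opening at its end, in the units of the state.
- env.get_state(): the state, without advancing time (a new reading comes with each control period).
- env.get_image(name): name is "scene" or "top" or "wrist"; returns (picture, depth): 420x560x3 uint8, red, green, blue; 420x560 float32, m along the optical axis (not along the pixel's ray), 0 where there is no reading.
- env.camera_params(name): a dict with "fx", "fy", "cx", "cy" (pixels), "k1" (the pictures are not rectified: a ray, as slopes to the right and down, at radius r is drawn at 1 + k1 r^2 times it, then the intrinsics apply), "extrinsics" (4x4, takes a point from camera to world coordinates); the wrist camera has in their place "hand_eye" (4x4, takes a point from camera to tool coordinates, whose origin is the TCP and whose axes are the flange's). Camera axes: x right, y up, looking along -z (the intrinsics and any distortion apply to the point x, -y, -z); pixel columns grow to the right and rows downward; lengths in m; the calibration is good to about 2 mm. A picture is of the moment at which its call begins: read the wrist's pose just before it. camera_params takes no time and is no camera call.
- env.finish_job(): hands the job in, once; it reports no verdict.
The state is a dict: "t": time; "q": joint angles; "joint_vel": joint speeds; "joint_efforts": joint torques, N m; "tcp_pos": TCP position; "orientation": TCP orientation; "ft_force": force on the tool from outside, world axes, zero at the start; "moment": the same for the moment, N m; "grip_width": finger opening in m.
Only numpy, scipy, OpenCV 4.12 (cv2) and the standard library are available. Lean on these libraries where they do the work, as an engineer would, in place of code of your own. Each camera call takes 0.05 s, during which the arm holds its last target.

TASK

Put the optics away for the night: gently lay the bar mirror that was left out, silvered face up, in the case with the pocket for it, and close both cases, each with the lid of its own length fitted squarely over its collar so that it rests on the ledge all round. Hold the mirror by its glass sides and never touch its silvered face, lower mirror and lids into place rather than letting them drop, and leave the other things on the bench where they are.

Things in the scene. Friction and masses are not known exactly. Their poses are not given: they have to be found in the camera images.
- long_case: longer of two open black trays, 150 (x) x 60 mm (y), loose. Origin under its centre, z up. A ledge 12 mm up runs round the outside; inside it a thin collar rises to 21 mm, 139 x 49 mm at the ledge, tapering to 134 x 44 at its top (38 mm clear between its long walls). Inside that a grey-lined pocket 120 x 38 mm, floor 7 mm up, empty. Half a turn makes no difference
- short_case: the shorter open black tray, built the same (ledge at 12 mm, collar to 21 mm, 60 mm wide) but 96 mm long: collar 85 x 49 mm at the ledge, 80 x 44 mm at its top. Origin under its centre, x along its length, z up. Its own short mirror (56 x 28 mm) already lies in it, 37 mm high above the underside, and stays there
- long_lid: lid of the long case: black hollow box standing open side down, 150 (x) x 60 (y) x 34 mm high, blank white label on top near one end. Walls 3 mm, roof 4 mm; inside 144 x 54 mm, 30 mm deep: 2.5 mm play a side at the collar's foot, 5 at its top. Origin at the centre of its lower edge, z up: closed, it is 12 mm above the case's origin. About 0.12 kg. Either way round fits
- short_lid: the same kind of lid for the short case: 96 (x) x 60 (y) x 34 mm high, inside 90 x 54 mm, with the same play on its collar. Origin at the centre of its lower edge, z up: closed, it is 12 mm above the case's origin
- mirror: the bar mirror left out: a greenish glass block 110 (x) x 28 (y) x 30 mm high with its silvered face on top, about 0.23 kg. Origin at the centre of its underside, z up. Lying in the pocket (5 mm play all round) its top stands 16 mm above the collar, so while it is put in only the upper part of its long sides can be held
- mirror_face: the bright silvered face of that bar mirror, 105 x 23 x 2 mm, fixed on top of the glass; origin at the centre of its underside, 28 mm above the mirror's origin. Not to be touched
- round_case: a closed round black case, 66 mm across, 45 mm high, a bystander; origin under its centre
- magnet_base: a dark steel magnetic base 60 x 50 x 55 mm with a steel post and a clamp up to 175 mm high, a bystander; origin under its centre
- air_blower: a black rubber bulb blower lying on its side, 140 mm long, 60 mm across, a bystander; its x runs from 50 mm behind its origin at the bulb to 90 mm ahead at the nozzle; origin on the bench under its bulb
- tissue_box: a cardboard dispenser of lens tissue, 120 x 80 x 45 mm, with paper sticking up to about 65 mm, a bystander; origin under its centre
There are look-alikes about, which are no part of the job. What is shaped like the long_lid but green or orange is not meant.

How it is judged:
By the outcome, as a careful person would: the job done as asked, in the order asked, and still so for the second after the job is handed in, with the robot touching nothing.
It also fails if it takes over 69 s, if anything falls off the work surface, if the arm or the gripper's body presses on something with over 40 N, if the wrist force passes 120 N, or if a joint passes its speed limit or range.

## Working session

There is one attempt and no reset: what is moved stays moved. The work goes in short steps, Python scripts to look and compute and a tool call to move; the robot and the scene stay as the last step left them, time stands still between calls to the robot, and variables do not carry over. Pictures are saved under pics/ and viewed, and the job is handed in when it is done.

Besides the shell and the picture viewer there is one more tool, called after "Call:" in YAML: its name, and indented under it one key for each argument. send_rows: Moves the arm, as the interface text tells. Its arguments: {"type":"object","properties":{"targets":{"type":"array"}},"required":["targets"]}

```bash
mkdir -p pics && cat > h.py <<'E'
import numpy as np, cv2
from cell import env
def shot(n,save=None):
    im,d=env.get_image(n)
    np.savez(f'{n}.npz',im=im,d=d)
    if save: cv2.imwrite(f'pics/{save}.png',im[:,:,::-1])
    return im,d
def cam(n,st=None):
    p=env.camera_params(n)
    if 'extrinsics' in p: T=np.array(p['extrinsics'])
    else:
        st=st or env.get_state()
        B=np.eye(4);B[:3,:3]=np.array(st['orientation']);B[:3,3]=st['tcp_pos']
        T=B@np.array(p['hand_eye'])
    return p,T
def rays(p,T,uv):
    uv=np.asarray(uv,float).reshape(-1,2)
    K=np.array([[p['fx'],0,p['cx']],[0,p['fy'],p['cy']],[0,0,1.]])
    u=cv2.undistortPoints(uv.reshape(-1,1,2),K,np.array([p['k1'],0,0,0.])).reshape(-1,2)
    d=np.c_[u[:,0],-u[:,1],-np.ones(len(u))]
    return T[:3,3],d@T[:3,:3].T   # dirs with unit depth
def onplane(p,T,uv,z):
    o,d=rays(p,T,uv); s=(z-o[2])/d[:,2]; return o+d*s[:,None]
def cloud(p,T,d):
    h,w=d.shape; v,u=np.mgrid[:h,:w]
    o,r=rays(p,T,np.c_[u.ravel(),v.ravel()])
    return (o+r*d.reshape(-1,1)).reshape(h,w,3)
def proj(p,T,X):
    X=np.asarray(X,float).reshape(-1,3); c=(X-T[:3,3])@T[:3,:3]
    s=np.c_[c[:,0]/-c[:,2],-c[:,1]/-c[:,2]]; r2=(s**2).sum(1,keepdims=True); s=s*(1+p['k1']*r2)
    return np.c_[p['fx']*s[:,0]+p['cx'],p['fy']*s[:,1]+p['cy']]
E
python3 - <<'E'
from h import *
st=env.get_state(); print({k:np.round(v,3) for k,v in st.items()})
for n in('scene','top','wrist'):
    shot(n,n+'0'); p=env.camera_params(n); print(n,{k:np.round(v,3).tolist() for k,v in p.items()})
E
```

```text
{'t': np.float64(0.0), 'q': array([ 1.09 ,  0.384,  0.044,  1.6  , -0.018,  1.161, -0.05 ]), 'joint_vel': array([-0.   ,  0.003,  0.   ,  0.   ,  0.   ,  0.001,  0.001]), 'joint_efforts': array([ 0.0000e+00, -4.3345e+01,  1.0240e+00, -2.4951e+01,  1.1000e-02,
        1.1000e-02, -0.0000e+00]), 'tcp_pos': array([ 0.242, -0.602,  0.23 ]), 'orientation': array([[ 0.928,  0.374, -0.001],
       [ 0.374, -0.928,  0.002],
       [-0.   , -0.003, -1.   ]]), 'ft_force': array([-0.107,  0.148,  0.216]), 'moment': array([-0.027,  0.01 ,  0.007]), 'grip_width': np.float64(0.086)}
scene {'fx': 511.656, 'fy': 511.656, 'cx': 284.88, 'cy': 221.319, 'k1': -0.042, 'extrinsics': [[0.844, -0.415, 0.341, 1.113], [0.537, 0.639, -0.551, -0.689], [0.011, 0.648, 0.762, 1.125], [0.0, 0.0, 0.0, 1.0]]}
top {'fx': 388.789, 'fy': 388.789, 'cx': 280.489, 'cy': 210.138, 'k1': -0.039, 'extrinsics': [[0.047, 0.977, -0.208, 0.399], [-0.999, 0.045, -0.012, 0.09], [-0.002, 0.208, 0.978, 1.108], [0.0, 0.0, 0.0, 1.0]]}
wrist {'fx': 351.953, 'fy': 351.953, 'cx': 277.322, 'cy': 212.594, 'k1': -0.011, 'hand_eye': [[-0.0, 0.946, 0.323, 0.083], [1.0, 0.0, 0.001, -0.0], [0.001, 0.323, -0.946, -0.143], [0.0, 0.0, 0.0, 1.0]]}
```

View pics/scene0.png

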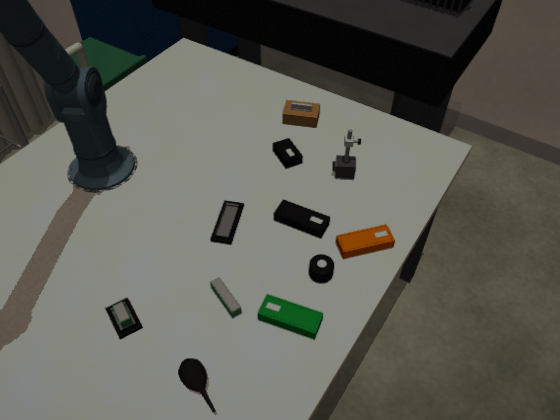

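View pics/top0.png

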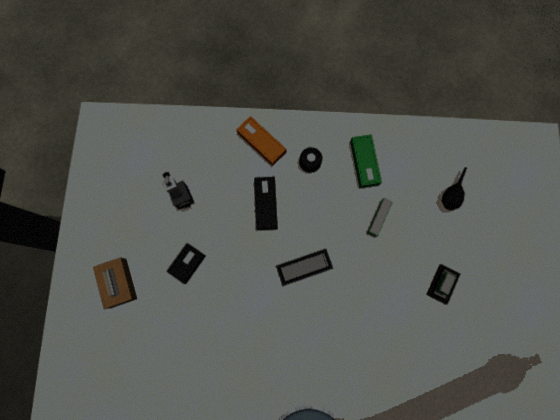

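View pics/wrist0.png

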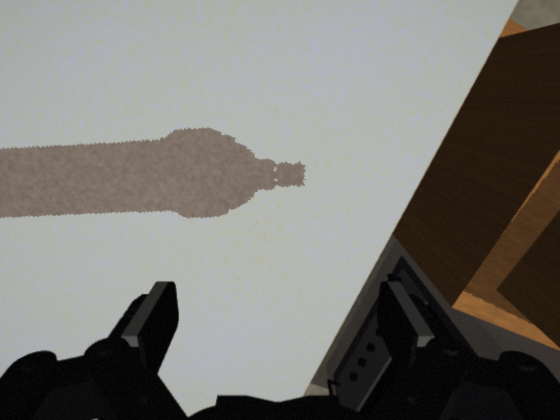

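The pictures show these objects (top-view pixels):
- Long case, open, at (304,267).
- Bar mirror at (380,217).
- Black long lid at (266,203). Its look-alikes are the orange lid (262,141) and the green lid (365,161).
- Short black lid at (186,263).
- Short case with its own mirror at (443,284).
- Bystanders: round case (311,160), blower (453,195), magnet base (180,193) and tissue box (115,283).

Next I'll measure them.

```bash
cat > m.py <<'E'
from h import *
P={}
for n in('top','scene'):
    p,T=cam(n); z=np.load(n+'.npz'); P[n]=(p,T,z['im'],cloud(p,T,z['d']),z['d'])
if __name__=='__main__':
  for n in P:
    p,T,im,C,d=P[n]
    tab=(abs(C[...,2])<.02)&(C[...,0]>.3)&(C[...,0]<.8)&(abs(C[...,1])<.5)&(im.min(2)>100)
    print(n,'table z',np.median(C[tab][:,2]),C[tab][:,2].std())
    g=im.max(2)
    m=((C[...,2]>.012)&(C[...,0]>.3)&(C[...,0]<1.1)&(abs(C[...,1])<.75)&(C[...,2]<.2)).astype(np.uint8)
    k,l,s,c=cv2.connectedComponentsWithStats(m)
    for i in range(1,k):
        if s[i,4]<40: continue
        X=C[l==i]; h=np.percentile(X[:,2],95)
        t=X[abs(X[:,2]-h)<.008]
        r=cv2.minAreaRect((X[:,:2]*1000).astype(np.float32))
        print(np.round(c[i]),s[i,4],'xyz med',np.round(np.median(t,0),3),'h',round(h,3),'rect',np.round(r[0],1),np.round(r[1],1),round(r[2],1), im[l==i].mean(0).round())
E
python3 m.py
python3 - <<'E'
from h import *
z=np.load('top.npz')['im'][:,:,::-1]
s=np.load('scene.npz')['im'][:,:,::-1]
a=cv2.resize(z[100:310,90:480],None,fx=2,fy=2,interpolation=cv2.INTER_CUBIC)
cv2.imwrite('pics/topc.png',np.clip(a*1.6,0,255))
b=cv2.resize(s[80:350,100:410],None,fx=2,fy=2,interpolation=cv2.INTER_CUBIC)
cv2.imwrite('pics/scenec.png',np.clip(b*1.6,0,255))
E
```

```text
top table z 0.0005219781863575745 0.0020972549778793797
[261. 140.] 1088 xyz med [0.837 0.171 0.035] h 0.038 rect [838.9 171.7] [152.8  61.8] 48.2 [91. 52. 19.]
[366. 161.] 1129 xyz med [ 0.787 -0.139  0.034] h 0.038 rect [ 789.5 -139.4] [151.7  62.4] 11.4 [25. 65. 31.]
[310. 159.] 453 xyz med [0.783 0.023 0.045] h 0.048 rect [783.   23.3] [64.9 65. ] 56.4 [21. 21. 21.]
[454. 195.] 525 xyz med [ 0.686 -0.386  0.055] h 0.059 rect [ 715.  -404.2] [ 55.  139.7] 60.2 [10. 10. 10.]
[177. 192.] 634 xyz med [0.654 0.389 0.162] h 0.16 rect [656.3 391.7] [77.3 50.7] 28.1 [36. 36. 35.]
[265. 203.] 1103 xyz med [0.646 0.147 0.035] h 0.038 rect [648.5 147.5] [150.7  59.9] 5.8 [18. 18. 17.]
[380. 217.] 415 xyz med [ 0.621 -0.18   0.03 ] h 0.033 rect [ 622.4 -180.7] [ 29.4 111.2] 66.9 [72. 75. 69.]
[185. 263.] 810 xyz med [0.467 0.361 0.035] h 0.038 rect [466.8 360.8] [62.1 95. ] 58.3 [20. 21. 20.]
[303. 268.] 412 xyz med [0.472 0.035 0.02 ] h 0.023 rect [472.3  29.8] [ 59.6 149.5] 21.5 [22. 22. 21.]
[114. 283.] 1514 xyz med [0.401 0.554 0.056] h 0.058 rect [403.2 550.5] [122.2  80.6] 21.9 [67. 51
[... 752 characters left out ...]
9.7 171. ] [153.9  66.9] 48.5 [121.  61.   8.]
[321. 267.] 559 xyz med [0.786 0.02  0.044] h 0.048 rect [785.8  20.7] [65.  65.1] 82.7 [26. 25. 24.]
[225. 296.] 497 xyz med [ 0.628 -0.183  0.03 ] h 0.033 rect [ 624.7 -182.4] [ 29.5 113. ] 66.4 [84. 86. 77.]
[290. 315.] 1601 xyz med [ 0.793 -0.142  0.034] h 0.037 rect [ 791.5 -140.7] [151.1  64.3] 11.6 [19. 83. 31.]
[123. 316.] 629 xyz med [ 0.447 -0.363  0.037] h 0.04 rect [ 445.5 -361.8] [58.8 99.7] 65.3 [46. 47. 42.]
[195. 378.] 877 xyz med [ 0.692 -0.391  0.056] h 0.059 rect [ 722.7 -395.1] [ 58.1 135.4] 81.2 [19. 18. 17.][ WARN:0@0.406] global loadsave.cpp:1063 imwrite_ Unsupported depth image for selected encoder is fallbacked to CV_8U.
```

View pics/topc.png

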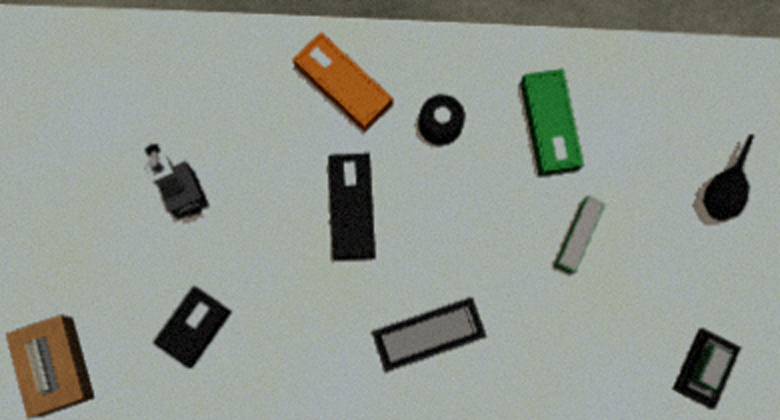

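View pics/scenec.png

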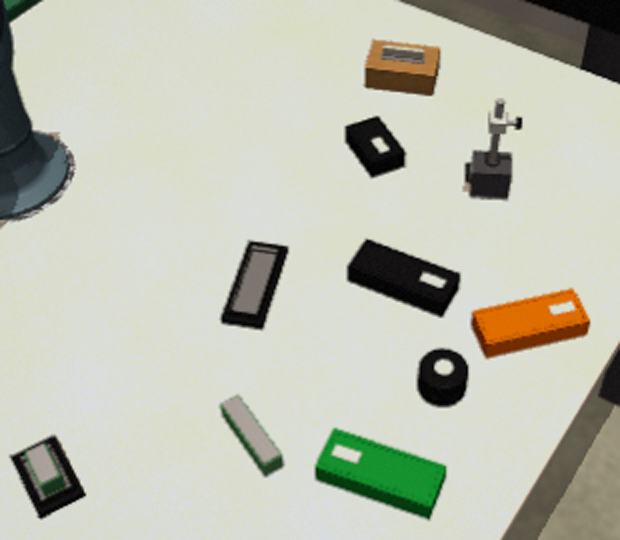

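Depth from the two fixed cameras agrees to 2-4 mm. I'll refine with the wrist camera, first over the short case and then over the mirror, with the tool yaw already set as for the placing.

```bash
cat >> h.py <<'E'
def go(x,y,z,yaw,st=None):
    """row numbers to bring the measured TCP to world x,y,z with tool x at yaw deg, tool down"""
    from scipy.spatial.transform import Rotation as Ro
    st=st or env.get_state(); R=np.array(st['orientation']); c,s=np.cos(np.radians(yaw)),np.sin(np.radians(yaw))
    Rt=np.array([[c,s,0],[s,-c,0],[0,0,-1.]])
    d=R.T@(np.array([x,y,z])-st['tcp_pos'])*100; a=Ro.from_matrix(R.T@Rt).as_rotvec()
    n=max(np.linalg.norm(d)/6.25,np.degrees(np.linalg.norm(a))/10.7)
    print('t %.2f tcp'%st['t'],np.round(st['tcp_pos'],4),'yaw %.2f'%np.degrees(np.arctan2(R[1,0],R[0,0])),'w %.4f'%st['grip_width'],'F',np.round(st['ft_force'],1),'M',np.round(st['moment'],2))
    print('   d[cm]',np.round(d,2),'a',np.round(a,3),'rows>=%.1f'%n)
E
python3 -c "
from h import *
go(.471,-.374,.15,154.3)"
```

```text
t 0.15 tcp [ 0.2425 -0.6022  0.2301] yaw 21.94 w 0.0856 F [-0.2 -0.3 -0.1] M [ 0.04 -0.05 -0.  ]
   d[cm] [ 29.72 -12.62   8.04] a [-1.00e-03 -2.00e-03 -2.31e+00] rows>=12.4
```

Call:
send_rows:
  targets:
    - {"dx": 2.3,"dy": -1,"dz": 0.6,"az": -0.18}
    - {"dx": 4.6,"dy": -2,"dz": 1.2,"az": -0.36}
    - {"dx": 6.9,"dy": -3,"dz": 1.8,"az": -0.54}
    - {"dx": 9.2,"dy": -4,"dz": 2.4,"az": -0.72}
    - {"dx": 11.5,"dy": -5,"dz": 3,"az": -0.9}
    - {"dx": 13.8,"dy": -6,"dz": 3.6,"az": -1.08}
    - {"dx": 16.1,"dy": -7,"dz": 4.2,"az": -1.26}
    - {"dx": 18.4,"dy": -8,"dz": 4.8,"az": -1.44}

```text
invalid input at $.targets[0]: expected keys dx, dy, dz, ax, ay, az, grip
```

```bash
python3 -c "
from h import *
go(.471,-.374,.15,154.3)"
```

```text
t 0.15 tcp [ 0.2425 -0.6022  0.2301] yaw 21.94 w 0.0856 F [-0.2 -0.3 -0.1] M [ 0.04 -0.05 -0.  ]
   d[cm] [ 29.72 -12.62   8.04] a [-1.00e-03 -2.00e-03 -2.31e+00] rows>=12.4
```

Call:
send_rows:
  targets:
    - {"dx": 2.3,"dy": -1,"dz": 0.6,"ax": 0,"ay": 0,"az": -0.18,"grip": 0}
    - {"dx": 4.6,"dy": -2,"dz": 1.2,"ax": 0,"ay": 0,"az": -0.36,"grip": 0}
    - {"dx": 6.9,"dy": -3,"dz": 1.8,"ax": 0,"ay": 0,"az": -0.54,"grip": 0}
    - {"dx": 9.2,"dy": -4,"dz": 2.4,"ax": 0,"ay": 0,"az": -0.72,"grip": 0}
    - {"dx": 11.5,"dy": -5,"dz": 3,"ax": 0,"ay": 0,"az": -0.9,"grip": 0}
    - {"dx": 13.8,"dy": -6,"dz": 3.6,"ax": 0,"ay": 0,"az": -1.08,"grip": 0}
    - {"dx": 16.1,"dy": -7,"dz": 4.2,"ax": 0,"ay": 0,"az": -1.26,"grip": 0}
    - {"dx": 18.4,"dy": -8,"dz": 4.8,"ax": 0,"ay": 0,"az": -1.44,"grip": 0}

```text
t: 1.15
tcp_pos: [0.3838, -0.4592, 0.1827]
orientation: [[-0.255, 0.967, -0.001], [0.967, 0.255, 0.001], [0.001, -0.0, -1.0]]
ft_force: [-0.5, -0.3, -0.1]
grip_width: 0.0854
```

```bash
python3 -c "
from h import *
go(.471,-.374,.15,154.3)"
```

```text
t 1.15 tcp [ 0.3838 -0.4592  0.1827] yaw 104.77 w 0.0854 F [-0.5 -0.3 -0.1] M [ 0.04 -0.   -0.03]
   d[cm] [ 6.01 10.6   3.27] a [-0.    -0.001 -0.864] rows>=4.6
```

Call:
send_rows:
  targets:
    - {"dx": 1.2,"dy": 2.1,"dz": 0.7,"ax": 0,"ay": 0,"az": -0.18,"grip": 0}
    - {"dx": 2.4,"dy": 4.2,"dz": 1.4,"ax": 0,"ay": 0,"az": -0.36,"grip": 0}
    - {"dx": 3.6,"dy": 6.3,"dz": 2.0,"ax": 0,"ay": 0,"az": -0.54,"grip": 0}
    - {"dx": 4.8,"dy": 8.4,"dz": 2.6,"ax": 0,"ay": 0,"az": -0.7,"grip": 0}
    - {"dx": 6,"dy": 10.6,"dz": 3.2,"ax": 0,"ay": 0,"az": -0.86,"grip": 0}
    - {"dx": 6,"dy": 10.6,"dz": 3.2,"ax": 0,"ay": 0,"az": -0.86,"grip": 0}

```text
t: 1.9
tcp_pos: [0.4726, -0.3725, 0.1505]
orientation: [[-0.898, 0.44, -0.0], [0.44, 0.898, 0.003], [0.001, 0.002, -1.0]]
ft_force: [-0.1, 0.2, -0.3]
grip_width: 0.0852
```

```bash
cat > w.py <<'E'
import sys
from h import *
from h import *
def look(tag,zr,lo,show=True):
    st=env.get_state(); im,d=shot('wrist','w_'+tag); p,T=cam('wrist',st); C=cloud(p,T,d)
    C=C; np.savez(f'c_{tag}.npz',C=C,im=im,d=d,T=T,tcp=st['tcp_pos'],R=st['orientation'])
    R=np.array(st['orientation']); Xt=(C-st['tcp_pos'])@R   # tool coords
    print('t %.2f'%st['t'],'tcp',np.round(st['tcp_pos'],4),'yaw %.2f'%np.degrees(np.arctan2(R[1,0],R[0,0])))
    tab=(d>0)&(im.min(2)>110)&(abs(C[...,2])<.02)
    print('table z med',np.median(C[tab][:,2]).round(4),'sd',C[tab][:,2].std().round(4))
    # heights above bench; exclude the gripper itself
    ok=(d>.16)&(C[...,2]>lo)&(C[...,2]<zr)
    k,l,s,c=cv2.connectedComponentsWithStats(ok.astype(np.uint8))
    for i in range(1,k):
        if s[i,4]<300: continue
        X=C[l==i]; r=cv2.minAreaRect((X[:,:2]*1000).astype(np.float32))
        w,h=r[1]; L=r[2] if w>h else r[2]+90
        print('px',np.round(c[i]),'box',s[i,:4],'n',s[i,4],'c[mm]',np.round(r[0],1),'LxW',np.round(sorted(r[1])[::-1],1),'long axis %.2f'%((L+90)%180-90),'h95 %.4f'%np.percentile(X[:,2],95))
look(sys.argv[1],float(sys.argv[2]),float(sys.argv[3]))
E
python3 w.py shortcase .06 .006; python3 -c "
from h import *
go(.471,-.374,.15,154.3)"
```

```text
t 1.90 tcp [ 0.4726 -0.3725  0.1505] yaw 153.89
table z med 0.0002 sd 0.0007
px [273. 157.] box [233  98  79 121] n 8884 c[mm] [ 443.1 -361. ] LxW [96.3 60.2] long axis -24.96 h95 0.0378
px [542. 260.] box [516 191  44 126] n 4089 c[mm] [ 620.8 -184.8] LxW [111.6  25.2] long axis -19.63 h95 0.0308
px [359. 388.] box [330 364  59  53] n 1932 c[mm] [ 663.9 -383.4] LxW [56.5 27. ] long axis 85.33 h95 0.0553
t 1.95 tcp [ 0.4713 -0.3746  0.1508] yaw 153.69 w 0.0853 F [-0.6 -0.8  0. ] M [-0.03 -0.03 -0.01]
   d[cm] [0.06 0.04 0.08] a [ 0.    -0.001 -0.011] rows>=0.1
```

View pics/w_shortcase.png

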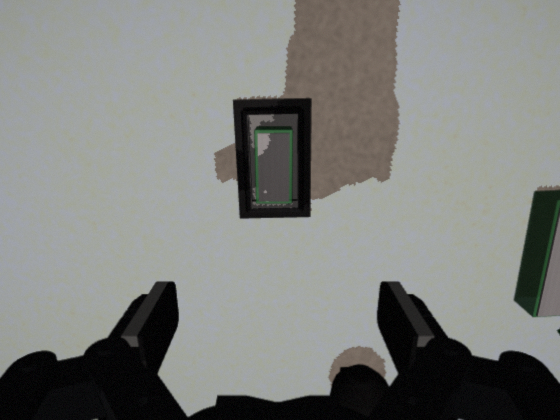

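The wrist view shows the short case at px (273,157) with its mirror lying in it, and the bar mirror at the right edge. The arm was still settling when I took it, so next time I'll add settling rows.

```bash
python3 -c "
from h import *
go(.650,-.193,.15,157)"
```

```text
t 1.95 tcp [ 0.4713 -0.3746  0.1508] yaw 153.69 w 0.0853 F [-0.6 -0.8  0. ] M [-0.03 -0.03 -0.01]
   d[cm] [-7.96 24.2   0.08] a [ 0.    -0.001 -0.058] rows>=4.1
```

Call:
send_rows:
  targets:
    - {"dx": -1,"dy": 3,"dz": 0.1,"ax": 0,"ay": 0,"az": -0.01,"grip": 0}
    - {"dx": -2.6,"dy": 8,"dz": 0.1,"ax": 0,"ay": 0,"az": -0.02,"grip": 0}
    - {"dx": -4.5,"dy": 13.6,"dz": 0.1,"ax": 0,"ay": 0,"az": -0.03,"grip": 0}
    - {"dx": -6.2,"dy": 19,"dz": 0.1,"ax": 0,"ay": 0,"az": -0.05,"grip": 0}
    - {"dx": -7.4,"dy": 22.6,"dz": 0.1,"ax": 0,"ay": 0,"az": -0.06,"grip": 0}
    - {"dx": -8,"dy": 24.2,"dz": 0.1,"ax": 0,"ay": 0,"az": -0.06,"grip": 0}
    - {"dx": -8,"dy": 24.2,"dz": 0.1,"ax": 0,"ay": 0,"az": -0.06,"grip": 0}
    - {"dx": -8,"dy": 24.2,"dz": 0.1,"ax": 0,"ay": 0,"az": -0.06,"grip": 0}

```text
t: 2.95
tcp_pos: [0.6485, -0.1976, 0.1499]
orientation: [[-0.92, 0.393, -0.002], [0.393, 0.92, -0.002], [0.001, -0.003, -1.0]]
ft_force: [0.2, -0.3, 0.5]
grip_width: 0.085
```

```bash
python3 w.py mirror .06 .006; python3 -c "
from h import *
go(.650,-.193,.15,157)"
```

```text
t 2.95 tcp [ 0.6485 -0.1976  0.1499] yaw 156.89
table z med 0.0002 sd 0.0007
px [ 6. 68.] box [  0   0  20 105] n 1095 c[mm] [ 467.5 -338.8] LxW [72.6 12.3] long axis -33.92 h95 0.0136
px [286. 160.] box [268  90  39 144] n 5284 c[mm] [ 623.1 -179.3] LxW [110.1  28. ] long axis -23.16 h95 0.0312
px [547. 243.] box [530 208  30  71] n 1467 c[mm] [775.1   1.2] LxW [58.2 18.2] long axis -21.45 h95 0.0364
px [375. 281.] box [326 228 129 143] n 5225 c[mm] [ 772.7 -141.7] LxW [116.4  60.4] long axis 11.00 h95 0.0355
px [ 90. 316.] box [ 59 284  71  74] n 3329 c[mm] [ 672.9 -385.2] LxW [55.2 42.6] long axis -79.86 h95 0.0586
t 3.00 tcp [ 0.6484 -0.1977  0.15  ] yaw 156.88 w 0.0855 F [-0.3  0.  -0.7] M [-0.05 -0.02  0.02]
   d[cm] [ 0.04  0.49 -0.01] a [-0.003 -0.001 -0.002] rows>=0.1
```

View pics/w_mirror.png

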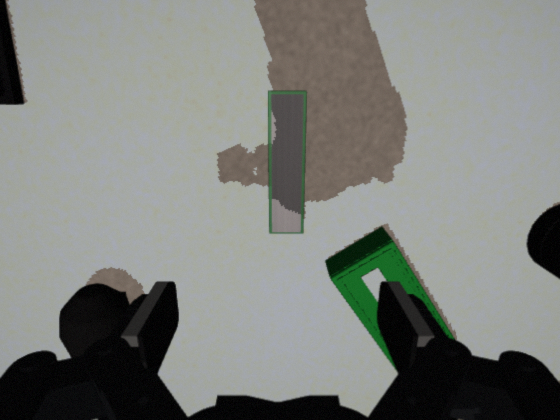

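The crop shows the bar mirror at px (286,160): silvered top, green glass rim, 110 x 28 mm and 31 mm high. The green look-alike lid at (375,281) is clear of the fingers. I'll grasp by the upper long sides.

```bash
python3 -c "
from h import *
go(.6231,-.1793,.017,156.84)"
```

```text
t 3.00 tcp [ 0.6484 -0.1977  0.15  ] yaw 156.88 w 0.0855 F [-0.3  0.  -0.7] M [-0.05 -0.02  0.02]
   d[cm] [ 3.04  0.73 13.3 ] a [-0.003 -0.001  0.001] rows>=2.2
```

Call:
send_rows:
  targets:
    - {"dx": 1.5,"dy": 0.4,"dz": 1,"ax": -0.003,"ay": 0,"az": 0,"grip": 0}
    - {"dx": 3,"dy": 0.7,"dz": 4,"ax": -0.003,"ay": -0.001,"az": 0.001,"grip": 0}
    - {"dx": 3,"dy": 0.7,"dz": 7.5,"ax": -0.003,"ay": -0.001,"az": 0.001,"grip": 0}
    - {"dx": 3,"dy": 0.7,"dz": 10,"ax": -0.003,"ay": -0.001,"az": 0.001,"grip": 0}
    - {"dx": 3,"dy": 0.7,"dz": 12,"ax": -0.003,"ay": -0.001,"az": 0.001,"grip": 0}
    - {"dx": 3,"dy": 0.7,"dz": 13,"ax": -0.003,"ay": -0.001,"az": 0.001,"grip": 0}
    - {"dx": 3,"dy": 0.7,"dz": 13.3,"ax": -0.003,"ay": -0.001,"az": 0.001,"grip": 0}
    - {"dx": 3,"dy": 0.7,"dz": 13.3,"ax": -0.003,"ay": -0.001,"az": 0.001,"grip": 0}

```text
t: 4.0
tcp_pos: [0.6259, -0.176, 0.018]
orientation: [[-0.921, 0.389, 0.003], [0.389, 0.921, 0.002], [-0.002, 0.003, -1.0]]
ft_force: [0.4, -0.6, 0.0]
grip_width: 0.0855
```

```bash
python3 -c "
from h import *
go(.6231,-.1793,.017,156.84)
shot('wrist','w_m2')"
```

```text
t 4.00 tcp [ 0.6259 -0.176   0.018 ] yaw 157.09 w 0.0855 F [ 0.4 -0.6  0. ] M [ 0.   -0.01  0.01]
   d[cm] [ 0.13 -0.42  0.1 ] a [0.003 0.002 0.004] rows>=0.1
```

View pics/w_m2.png

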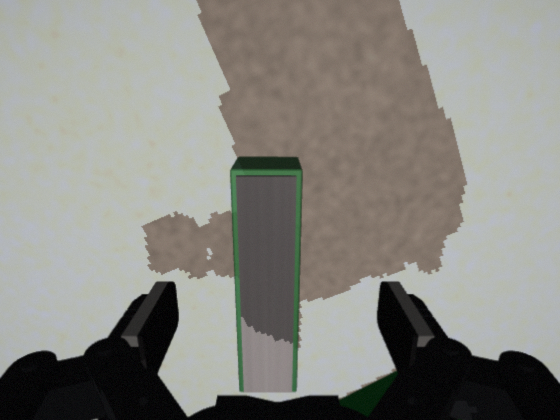

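The mirror sits about 4 mm left of the mid-line between the fingers (px 267 vs 278), which matches the measured offset. I'll correct it before closing.

Call:
send_rows:
  targets:
    - {"dx": 0.13,"dy": -0.42,"dz": 0.1,"ax": 0.003,"ay": 0.002,"az": 0.004,"grip": 0}
    - {"dx": 0.13,"dy": -0.42,"dz": 0.1,"ax": 0.003,"ay": 0.002,"az": 0.004,"grip": 0}
    - {"dx": 0.13,"dy": -0.42,"dz": 0.1,"ax": 0.003,"ay": 0.002,"az": 0.004,"grip": 0}

```text
t: 4.42
tcp_pos: [0.6225, -0.1793, 0.0165]
orientation: [[-0.92, 0.393, -0.001], [0.393, 0.92, 0.0], [0.001, 0.0, -1.0]]
ft_force: [-0.1, 0.7, -0.0]
grip_width: 0.0851
```

```bash
python3 -c "
from h import *
go(.6231,-.1793,.017,156.84)"
```

```text
t 4.42 tcp [ 0.6225 -0.1793  0.0165] yaw 156.86 w 0.0851 F [-0.1  0.7 -0. ] M [-0.05 -0.   -0.03]
   d[cm] [-0.05  0.03 -0.05] a [ 0.    -0.001  0.   ] rows>=0.0
```

Call:
send_rows:
  targets:
    - {"dx": -0.05,"dy": 0,"dz": -0.1,"ax": 0,"ay": 0,"az": 0,"grip": 100}
    - {"dx": -0.05,"dy": 0,"dz": -0.1,"ax": 0,"ay": 0,"az": 0,"grip": 255}
    - {"dx": -0.05,"dy": 0,"dz": -0.1,"ax": 0,"ay": 0,"az": 0,"grip": 255}
    - {"dx": -0.05,"dy": 0,"dz": -0.1,"ax": 0,"ay": 0,"az": 0,"grip": 255}
    - {"dx": -0.05,"dy": 0,"dz": -0.1,"ax": 0,"ay": 0,"az": 0,"grip": 255}
    - {"dx": -0.05,"dy": 0,"dz": -0.1,"ax": 0,"ay": 0,"az": 0,"grip": 255}
    - {"dx": -0.05,"dy": 0,"dz": -0.1,"ax": 0,"ay": 0,"az": 0,"grip": 255}
    - {"dx": -0.05,"dy": 0,"dz": -0.1,"ax": 0,"ay": 0,"az": 0,"grip": 255}

```text
t: 5.42
tcp_pos: [0.6232, -0.1795, 0.0176]
orientation: [[-0.92, 0.393, -0.0], [0.393, 0.92, 0.0], [0.0, 0.0, -1.0]]
ft_force: [-0.5, 0.7, 2.0]
grip_width: 0.0261
```

```bash
python3 -c "
from h import *
go(.6231,-.1793,.017,156.84)
shot('wrist','w_m3')
go(.6231,-.1793,.117,156.84)"
```

```text
t 5.42 tcp [ 0.6232 -0.1795  0.0176] yaw 156.86 w 0.0261 F [-0.5  0.7  2. ] M [-0.02  0.07 -0.09]
   d[cm] [0.02 0.01 0.06] a [ 0. -0.  0.] rows>=0.0
t 5.47 tcp [ 0.6232 -0.1794  0.0176] yaw 156.87 w 0.0264 F [0.1 0.2 3.1] M [-0.05 -0.02  0.05]
   d[cm] [ 0.02  0.01 -9.94] a [ 0.    -0.     0.001] rows>=1.6
```

View pics/w_m3.png

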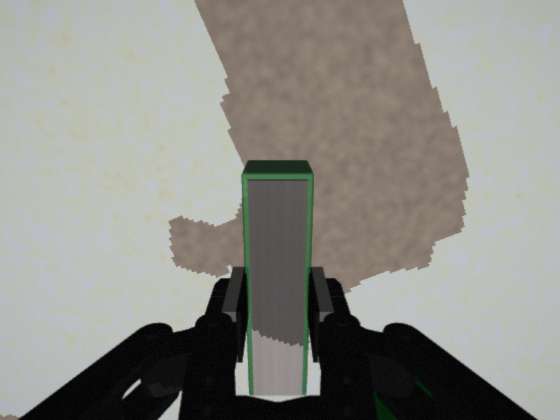

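The fingers hold the mirror by the upper glass sides (px 245 and 312) and the face is untouched. I'll lift, then carry it to a spot beside the long case for a look with the case off to one side.

Call:
send_rows:
  targets:
    - {"dx": 0,"dy": 0,"dz": -0.3,"ax": 0,"ay": 0,"az": 0,"grip": 255}
    - {"dx": 0,"dy": 0,"dz": -1.2,"ax": 0,"ay": 0,"az": 0,"grip": 255}
    - {"dx": 0,"dy": 0,"dz": -3,"ax": 0,"ay": 0,"az": 0,"grip": 255}
    - {"dx": 0,"dy": 0,"dz": -5.5,"ax": 0,"ay": 0,"az": 0,"grip": 255}
    - {"dx": 0,"dy": 0,"dz": -8.5,"ax": 0,"ay": 0,"az": 0,"grip": 255}
    - {"dx": 0,"dy": 0,"dz": -11,"ax": 0,"ay": 0,"az": 0,"grip": 255}
    - {"dx": 0,"dy": 0,"dz": -12.7,"ax": 0,"ay": 0,"az": 0,"grip": 255}
    - {"dx": 0,"dy": 0,"dz": -13.3,"ax": 0,"ay": 0,"az": 0,"grip": 255}

```text
t: 6.48
tcp_pos: [0.6238, -0.1795, 0.1522]
orientation: [[-0.92, 0.393, 0.002], [0.393, 0.92, -0.0], [-0.002, 0.0, -1.0]]
ft_force: [-0.2, 0.0, -2.2]
grip_width: 0.0258
```

```bash
python3 -c "
from h import *
go(.567,.034,.15,111.5)"
```

```text
t 6.47 tcp [ 0.6238 -0.1795  0.1522] yaw 156.87 w 0.0258 F [-0.2  0.  -2.2] M [0.02 0.02 0.06]
   d[cm] [13.61 17.4   0.2 ] a [0.001 0.001 0.792] rows>=4.2
```

Call:
send_rows:
  targets:
    - {"dx": 1,"dy": 1.3,"dz": 0.1,"ax": 0,"ay": 0,"az": 0.07,"grip": 255}
    - {"dx": 3,"dy": 3.8,"dz": 0.1,"ax": 0,"ay": 0,"az": 0.19,"grip": 255}
    - {"dx": 5.7,"dy": 7.3,"dz": 0.2,"ax": 0,"ay": 0,"az": 0.34,"grip": 255}
    - {"dx": 8.4,"dy": 10.8,"dz": 0.2,"ax": 0,"ay": 0,"az": 0.5,"grip": 255}
    - {"dx": 11,"dy": 14.1,"dz": 0.2,"ax": 0,"ay": 0,"az": 0.65,"grip": 255}
    - {"dx": 12.8,"dy": 16.4,"dz": 0.2,"ax": 0,"ay": 0,"az": 0.75,"grip": 255}
    - {"dx": 13.6,"dy": 17.4,"dz": 0.2,"ax": 0,"ay": 0,"az": 0.79,"grip": 255}
    - {"dx": 13.6,"dy": 17.4,"dz": 0.2,"ax": 0,"ay": 0,"az": 0.79,"grip": 255}

```text
t: 7.48
tcp_pos: [0.5652, 0.0359, 0.1477]
orientation: [[-0.372, 0.928, -0.003], [0.928, 0.372, 0.001], [0.002, -0.002, -1.0]]
ft_force: [0.0, -0.0, -2.1]
grip_width: 0.0262
```

```bash
python3 w.py longcase .06 .006; python3 -c "
from h import *
go(.567,.034,.15,111.5)"
```

```text
t 7.47 tcp [0.5652 0.0359 0.1477] yaw 111.84
table z med 0.0003 sd 0.0015
px [442. 105.] box [329  32 231 145] n 19141 c[mm] [649.  148.7] LxW [150.6  60.1] long axis 5.93 h95 0.0356
px [168. 154.] box [118  63  95 188] n 14345 c[mm] [472.7  30.5] LxW [151.1  61.1] long axis -68.28 h95 0.0213
px [506. 305.] box [457 262 101  87] n 6286 c[mm] [782.6  24.7] LxW [64.8 64.6] long axis -84.38 h95 0.0455
t 7.53 tcp [0.5657 0.0342 0.1478] yaw 111.72 w 0.0261 F [-0.4 -1.1 -2.2] M [-0.06 -0.03 -0.03]
   d[cm] [-0.06  0.12 -0.22] a [-0.002 -0.001  0.004] rows>=0.0
```

View pics/w_longcase.png

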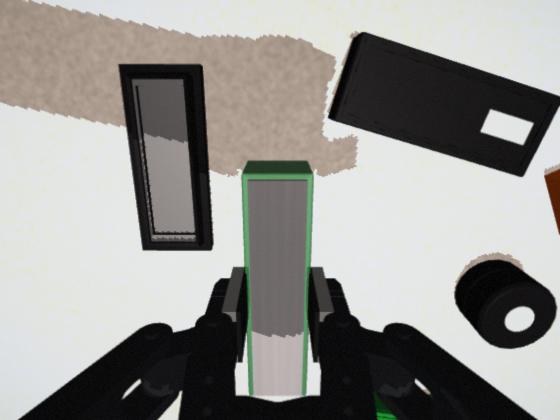

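The wrist view shows the long case at px (168,154), empty pocket, and the mirror held straight. The wrist measurement (472.7, 30.5) mm at -68.3° agrees with the top camera. Going over the pocket.

```bash
python3 -c "
from h import *
go(.4726,.030,.08,111.6)"
```

```text
t 7.53 tcp [0.5657 0.0342 0.1478] yaw 111.72 w 0.0261 F [-0.4 -1.1 -2.2] M [-0.06 -0.03 -0.03]
   d[cm] [ 3.05 -8.79  6.8 ] a [-0.002 -0.001  0.002] rows>=1.8
```

Call:
send_rows:
  targets:
    - {"dx": 0.5,"dy": -1.5,"dz": 0.5,"ax": -0.002,"ay": -0.001,"az": 0.002,"grip": 255}
    - {"dx": 1.3,"dy": -3.8,"dz": 1.8,"ax": -0.002,"ay": -0.001,"az": 0.002,"grip": 255}
    - {"dx": 2.2,"dy": -6.4,"dz": 3.5,"ax": -0.002,"ay": -0.001,"az": 0.002,"grip": 255}
    - {"dx": 2.8,"dy": -8.1,"dz": 5.2,"ax": -0.002,"ay": -0.001,"az": 0.002,"grip": 255}
    - {"dx": 3.05,"dy": -8.8,"dz": 6.3,"ax": -0.002,"ay": -0.001,"az": 0.002,"grip": 255}
    - {"dx": 3.05,"dy": -8.8,"dz": 6.8,"ax": -0.002,"ay": -0.001,"az": 0.002,"grip": 255}
    - {"dx": 3.05,"dy": -8.8,"dz": 6.8,"ax": -0.002,"ay": -0.001,"az": 0.002,"grip": 255}

```text
t: 8.4
tcp_pos: [0.4745, 0.0298, 0.0807]
orientation: [[-0.366, 0.931, 0.003], [0.931, 0.366, 0.001], [-0.0, 0.003, -1.0]]
ft_force: [-0.4, -0.2, -1.2]
grip_width: 0.0262
```

```bash
python3 -c "
from h import *
go(.4726,.030,.045,111.6)
shot('wrist','w_m4')"
```

```text
t 8.40 tcp [0.4745 0.0298 0.0807] yaw 111.46 w 0.0262 F [-0.4 -0.2 -1.2] M [0.06 0.02 0.01]
   d[cm] [ 0.09 -0.18  3.57] a [ 0.003  0.    -0.002] rows>=0.6
```

View pics/w_m4.png

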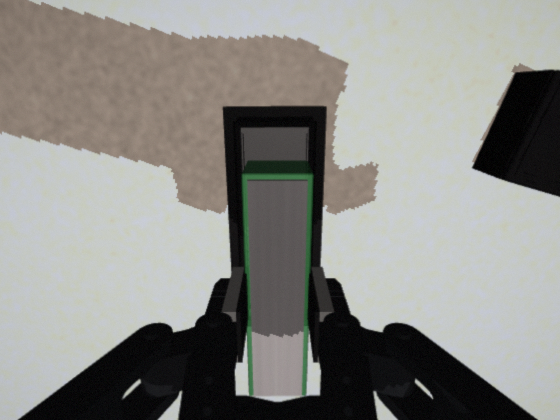

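Mirror and pocket are parallel. The mirror sits about 2 mm to the right (px 278 vs 275), matching the measured dy. I'll correct that and lower.

Call:
send_rows:
  targets:
    - {"dx": 0.1,"dy": -0.18,"dz": 0.5,"ax": 0.003,"ay": 0,"az": -0.002,"grip": 255}
    - {"dx": 0.1,"dy": -0.18,"dz": 1.4,"ax": 0.003,"ay": 0,"az": -0.002,"grip": 255}
    - {"dx": 0.1,"dy": -0.18,"dz": 2.2,"ax": 0.003,"ay": 0,"az": -0.002,"grip": 255}
    - {"dx": 0.1,"dy": -0.18,"dz": 2.8,"ax": 0.003,"ay": 0,"az": -0.002,"grip": 255}
    - {"dx": 0.1,"dy": -0.18,"dz": 3.2,"ax": 0.003,"ay": 0,"az": -0.002,"grip": 255}
    - {"dx": 0.1,"dy": -0.18,"dz": 3.5,"ax": 0.003,"ay": 0,"az": -0.002,"grip": 255}
    - {"dx": 0.1,"dy": -0.18,"dz": 3.5,"ax": 0.003,"ay": 0,"az": -0.002,"grip": 255}

```text
t: 9.32
tcp_pos: [0.4711, 0.0303, 0.0453]
orientation: [[-0.368, 0.93, -0.002], [0.93, 0.368, -0.001], [-0.0, -0.002, -1.0]]
ft_force: [0.4, 0.4, -1.7]
grip_width: 0.0261
```

```bash
python3 -c "
from h import *
go(.4726,.030,.027,111.6)
shot('wrist','w_m5')"
```

```text
t 9.32 tcp [0.4711 0.0303 0.0453] yaw 111.60 w 0.0261 F [ 0.4  0.4 -1.7] M [-0.01  0.02 -0.04]
   d[cm] [-0.08  0.13  1.83] a [-0.002  0.     0.   ] rows>=0.3
```

View pics/w_m5.png

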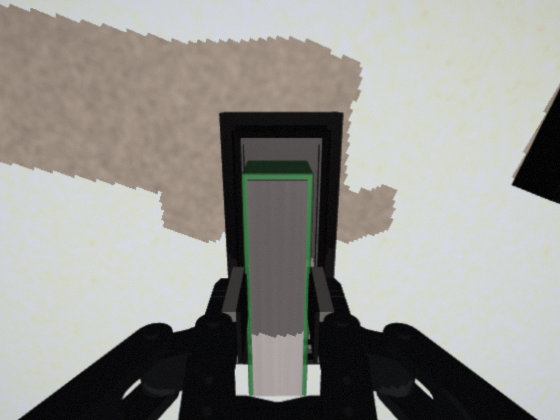

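Call:
send_rows:
  targets:
    - {"dx": -0.08,"dy": 0.16,"dz": 0,"ax": -0.002,"ay": 0,"az": 0,"grip": 255}
    - {"dx": -0.08,"dy": 0.16,"dz": 0,"ax": -0.002,"ay": 0,"az": 0,"grip": 255}
    - {"dx": -0.08,"dy": 0.16,"dz": 0.2,"ax": -0.002,"ay": 0,"az": 0,"grip": 255}

```text
t: 9.75
tcp_pos: [0.4733, 0.0301, 0.0437]
orientation: [[-0.368, 0.93, 0.001], [0.93, 0.368, -0.0], [-0.001, 0.001, -1.0]]
ft_force: [-1.3, -0.5, -1.5]
grip_width: 0.0262
```

```bash
python3 -c "
from h import *
go(.4726,.030,.027,111.6)
shot('wrist','w_m6')"
```

```text
t 9.75 tcp [0.4733 0.0301 0.0437] yaw 111.59 w 0.0262 F [-1.3 -0.5 -1.5] M [-0.02  0.02  0.01]
   d[cm] [ 0.02 -0.07  1.67] a [ 0.001  0.001 -0.   ] rows>=0.3
```

View pics/w_m6.png

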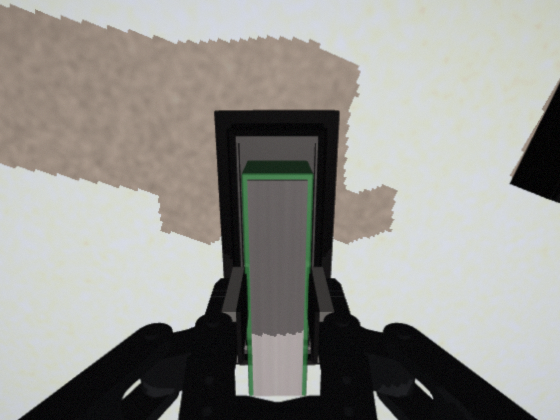

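Now centred (pocket 236-318, mirror 243-312 px). Lowering slowly.

Call:
send_rows:
  targets:
    - {"dx": 0,"dy": 0,"dz": 0.2,"ax": 0,"ay": 0,"az": 0,"grip": 255}
    - {"dx": 0,"dy": 0,"dz": 0.5,"ax": 0,"ay": 0,"az": 0,"grip": 255}
    - {"dx": 0,"dy": 0,"dz": 0.8,"ax": 0,"ay": 0,"az": 0,"grip": 255}
    - {"dx": 0,"dy": 0,"dz": 1.1,"ax": 0,"ay": 0,"az": 0,"grip": 255}
    - {"dx": 0,"dy": 0,"dz": 1.4,"ax": 0,"ay": 0,"az": 0,"grip": 255}
    - {"dx": 0,"dy": 0,"dz": 1.6,"ax": 0,"ay": 0,"az": 0,"grip": 255}
    - {"dx": 0,"dy": 0,"dz": 1.7,"ax": 0,"ay": 0,"az": 0,"grip": 255}
    - {"dx": 0,"dy": 0,"dz": 1.7,"ax": 0,"ay": 0,"az": 0,"grip": 255}

```text
t: 10.8
tcp_pos: [0.473, 0.0301, 0.0264]
orientation: [[-0.368, 0.93, 0.0], [0.93, 0.368, -0.0], [-0.0, 0.0, -1.0]]
ft_force: [-0.3, 0.2, -2.6]
grip_width: 0.0266
```

```bash
python3 -c "
from h import *
go(.4726,.030,.0245,111.6)"
```

```text
t 10.80 tcp [0.473  0.0301 0.0264] yaw 111.60 w 0.0266 F [-0.3  0.2 -2.6] M [-0.03  0.02  0.03]
   d[cm] [ 0.   -0.04  0.19] a [0. 0. 0.] rows>=0.0
```

Call:
send_rows:
  targets:
    - {"dx": 0,"dy": 0,"dz": 0.05,"ax": 0,"ay": 0,"az": 0,"grip": 255}
    - {"dx": 0,"dy": 0,"dz": 0.1,"ax": 0,"ay": 0,"az": 0,"grip": 255}
    - {"dx": 0,"dy": 0,"dz": 0.15,"ax": 0,"ay": 0,"az": 0,"grip": 255}
    - {"dx": 0,"dy": 0,"dz": 0.2,"ax": 0,"ay": 0,"az": 0,"grip": 255}
    - {"dx": 0,"dy": 0,"dz": 0.2,"ax": 0,"ay": 0,"az": 0,"grip": 255}

```text
t: 11.42
tcp_pos: [0.473, 0.0301, 0.0245]
orientation: [[-0.368, 0.93, 0.0], [0.93, 0.368, -0.0], [-0.0, 0.0, -1.0]]
ft_force: [-0.6, 1.1, -1.3]
grip_width: 0.0262
```

```bash
python3 -c "
from h import *
go(.4726,.030,.0245,111.6)"
```

```text
t 11.43 tcp [0.473  0.0301 0.0245] yaw 111.60 w 0.0262 F [-0.6  1.1 -1.3] M [-0.02 -0.04  0.02]
   d[cm] [ 0.01 -0.04  0.  ] a [0. 0. 0.] rows>=0.0
```

Call:
send_rows:
  targets:
    - {"dx": 0,"dy": 0,"dz": 0.03,"ax": 0,"ay": 0,"az": 0,"grip": 255}
    - {"dx": 0,"dy": 0,"dz": 0.05,"ax": 0,"ay": 0,"az": 0,"grip": 255}
    - {"dx": 0,"dy": 0,"dz": 0.05,"ax": 0,"ay": 0,"az": 0,"grip": 255}

```text
t: 11.8
tcp_pos: [0.473, 0.0301, 0.0245]
orientation: [[-0.368, 0.93, 0.0], [0.93, 0.368, -0.001], [-0.001, 0.0, -1.0]]
ft_force: [-2.6, -0.2, 5.2]
grip_width: 0.0262
```

```bash
python3 -c "
from h import *
go(.4726,.030,.0245,111.6)"
```

```text
t 11.80 tcp [0.473  0.0301 0.0245] yaw 111.60 w 0.0262 F [-2.6 -0.2  5.2] M [-0.06  0.53 -0.  ]
   d[cm] [ 0.01 -0.04 -0.  ] a [0.    0.001 0.   ] rows>=0.0
```

Contact felt (+5 N at the expected height). Releasing.

Call:
send_rows:
  targets:
    - {"dx": 0,"dy": 0,"dz": 0.03,"ax": 0,"ay": 0,"az": 0,"grip": 150}
    - {"dx": 0,"dy": 0,"dz": 0.03,"ax": 0,"ay": 0,"az": 0,"grip": 120}
    - {"dx": 0,"dy": 0,"dz": 0.03,"ax": 0,"ay": 0,"az": 0,"grip": 80}
    - {"dx": 0,"dy": 0,"dz": 0.03,"ax": 0,"ay": 0,"az": 0,"grip": 40}
    - {"dx": 0,"dy": 0,"dz": -0.2,"ax": 0,"ay": 0,"az": 0,"grip": 0}
    - {"dx": 0,"dy": 0,"dz": -1,"ax": 0,"ay": 0,"az": 0,"grip": 0}
    - {"dx": 0,"dy": 0,"dz": -3,"ax": 0,"ay": 0,"az": 0,"grip": 0}
    - {"dx": 0,"dy": 0,"dz": -6,"ax": 0,"ay": 0,"az": 0,"grip": 0}

```text
t: 12.8
tcp_pos: [0.4721, 0.0301, 0.0844]
orientation: [[-0.368, 0.93, -0.001], [0.93, 0.368, 0.0], [0.001, -0.001, -1.0]]
ft_force: [0.2, -0.6, 0.8]
grip_width: 0.0853
```

```bash
python3 -c "
from h import *
shot('wrist','w_m7')
x=np.array([np.cos(np.radians(185.9)),np.sin(np.radians(185.9))])
c=np.array([.649,.148])-.03*x
print(c)
go(*c,.15,185.9)"
```

```text
[0.67884108 0.15108378]
t 12.85 tcp [0.4758 0.0306 0.0885] yaw 111.63 w 0.0853 F [ 0.5 -0.8  2.8] M [ 0.07 -0.05  0.01]
   d[cm] [ 3.7  23.36 -6.02] a [ 0.004  0.006 -1.296] rows>=6.9
```

View pics/w_m7.png

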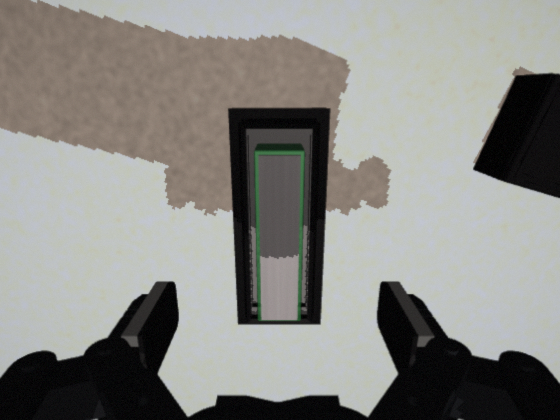

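The mirror lies centred in the pocket (px 255-304 within 245-312). I'll take a settled measurement of the case here for the lid placement.

```bash
python3 -c "
from h import *
go(.4836,.0021,.15,111.6)"
```

```text
t 12.85 tcp [0.4758 0.0306 0.0885] yaw 111.63 w 0.0853 F [ 0.5 -0.8  2.8] M [ 0.07 -0.05  0.01]
   d[cm] [-2.96 -0.28 -6.14] a [0.006 0.003 0.   ] rows>=1.1
```

Call:
send_rows:
  targets:
    - {"dx": -1.5,"dy": -0.2,"dz": -3,"ax": 0,"ay": 0,"az": 0,"grip": 0}
    - {"dx": -2.6,"dy": -0.3,"dz": -5.2,"ax": 0,"ay": 0,"az": 0,"grip": 0}
    - {"dx": -3,"dy": -0.3,"dz": -6,"ax": 0,"ay": 0,"az": 0,"grip": 0}
    - {"dx": -3,"dy": -0.3,"dz": -6,"ax": 0,"ay": 0,"az": 0,"grip": 0}
    - {"dx": -3,"dy": -0.3,"dz": -6,"ax": 0,"ay": 0,"az": 0,"grip": 0}
    - {"dx": -3,"dy": -0.3,"dz": -6,"ax": 0,"ay": 0,"az": 0,"grip": 0}

```text
t: 13.6
tcp_pos: [0.4802, 0.0017, 0.143]
orientation: [[-0.369, 0.929, -0.002], [0.929, 0.369, 0.0], [0.001, -0.002, -1.0]]
ft_force: [-0.4, -0.7, -1.0]
grip_width: 0.0852
```

```bash
python3 w.py longcase2 .06 .006; python3 w.py longcase3 .06 .006;python3 -c "
from h import *
go(.679,.151,.15,185.9)"
```

```text
t 13.60 tcp [0.4802 0.0017 0.143 ] yaw 111.66
table z med 0.0002 sd 0.0007
px [513.  90.] box [447  30 113 123] n 9652 c[mm] [620.8 145.4] LxW [97.  60.6] long axis 5.45 h95 0.0356
px [283. 154.] box [242  62  83 191] n 14646 c[mm] [473.   30.5] LxW [150.8  60.3] long axis -68.38 h95 0.0379
t 13.65 tcp [0.4804 0.0016 0.1431] yaw 111.66
table z med 0.0002 sd 0.0007
px [512.  89.] box [447  30 113 123] n 9687 c[mm] [621.5 145.7] LxW [97.8 60.7] long axis 5.65 h95 0.0355
px [282. 154.] box [241  62  84 191] n 14624 c[mm] [473.   30.5] LxW [150.8  60.2] long axis -68.33 h95 0.0379
t 13.70 tcp [0.4806 0.0015 0.1432] yaw 111.65 w 0.0854 F [-1.2  1.  -0.1] M [ 0.02  0.05 -0.02]
   d[cm] [ 6.57 23.96 -0.7 ] a [-1.000e-03 -1.000e-03 -1.296e+00] rows>=6.9
```

The long case is at (473.0, 30.5) mm, -68.35°, repeatable. Next, the long lid.

Call:
send_rows:
  targets:
    - {"dx": 0.4,"dy": 1.5,"dz": -0.1,"ax": 0,"ay": 0,"az": -0.1,"grip": 0}
    - {"dx": 1.4,"dy": 5,"dz": -0.2,"ax": 0,"ay": 0,"az": -0.28,"grip": 0}
    - {"dx": 2.5,"dy": 9,"dz": -0.3,"ax": 0,"ay": 0,"az": -0.46,"grip": 0}
    - {"dx": 3.6,"dy": 13,"dz": -0.4,"ax": 0,"ay": 0,"az": -0.64,"grip": 0}
    - {"dx": 4.7,"dy": 17,"dz": -0.5,"ax": 0,"ay": 0,"az": -0.82,"grip": 0}
    - {"dx": 5.6,"dy": 20.4,"dz": -0.6,"ax": 0,"ay": 0,"az": -1,"grip": 0}
    - {"dx": 6.3,"dy": 23,"dz": -0.7,"ax": 0,"ay": 0,"az": -1.18,"grip": 0}
    - {"dx": 6.6,"dy": 24,"dz": -0.7,"ax": 0,"ay": 0,"az": -1.296,"grip": 0}

```text
t: 14.7
tcp_pos: [0.6808, 0.1527, 0.1503]
orientation: [[-0.994, -0.107, -0.0], [-0.107, 0.994, 0.002], [0.0, 0.002, -1.0]]
ft_force: [0.5, -1.1, 1.1]
grip_width: 0.0856
```

Call:
send_rows:
  targets:
    - {"dx": 0,"dy": 0,"dz": 0,"ax": 0,"ay": 0,"az": 0,"grip": 0}
    - {"dx": 0,"dy": 0,"dz": 0,"ax": 0,"ay": 0,"az": 0,"grip": 0}
    - {"dx": 0,"dy": 0,"dz": 0,"ax": 0,"ay": 0,"az": 0,"grip": 0}

```text
t: 15.08
tcp_pos: [0.6796, 0.15, 0.1509]
orientation: [[-0.995, -0.101, -0.0], [-0.101, 0.995, -0.001], [0.0, -0.001, -1.0]]
ft_force: [0.1, -0.2, 0.1]
grip_width: 0.0853
```

```bash
python3 w.py longlid .06 .006; python3 -c "
from h import *
go(.649,.148,.005,185.9)"
```

```text
t 15.07 tcp [0.6796 0.15   0.1509] yaw -174.22
table z med 0.0003 sd 0.0007
px [279. 154.] box [236  58  88 200] n 16066 c[mm] [648.7 148.8] LxW [150.6  60.3] long axis 5.91 h95 0.0356
px [546. 206.] box [527 164  33  88] n 2026 c[mm] [662.4 370.3] LxW [71.2 21.3] long axis 8.51 h95 0.0371
px [114. 294.] box [ 77 259  88  81] n 3754 c[mm] [775.9  17.6] LxW [65.3 44.4] long axis -45.74 h95 0.0456
px [276. 352.] box [204 285 156 123] n 9418 c[mm] [838.7 173.2] LxW [151.6  61.4] long axis 48.53 h95 0.0353
px [  5. 335.] box [  0 304  17  55] n 460 c[mm] [835.8 -98.7] LxW [47.9  3.4] long axis 10.89 h95 0.0229
t 15.12 tcp [0.6797 0.1501 0.1511] yaw -174.21 w 0.0852 F [-0.3  0.1 -0.2] M [ 0.02  0.04 -0.01]
   d[cm] [ 3.08  0.12 14.61] a [-0.001  0.    -0.002] rows>=2.4
```

View pics/w_longlid.png

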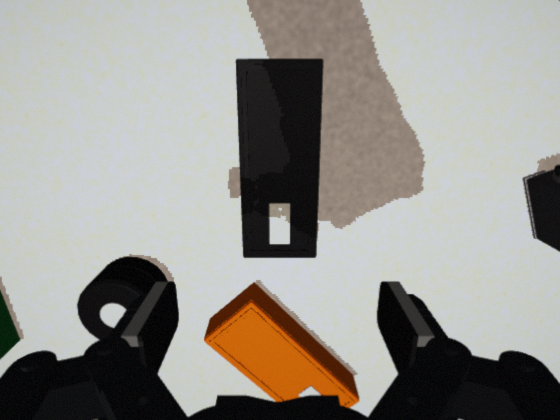

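The black long lid is at px (279,154), 150.6 x 60.3 mm. The orange one at (276,352) is not meant. Moving above it.

Call:
send_rows:
  targets:
    - {"dx": 1,"dy": 0,"dz": 1.5,"ax": 0,"ay": 0,"az": 0,"grip": 0}
    - {"dx": 2.2,"dy": 0.1,"dz": 4,"ax": 0,"ay": 0,"az": 0,"grip": 0}
    - {"dx": 2.9,"dy": 0.1,"dz": 7,"ax": 0,"ay": 0,"az": -0.002,"grip": 0}
    - {"dx": 3.1,"dy": 0.1,"dz": 9,"ax": 0,"ay": 0,"az": -0.002,"grip": 0}
    - {"dx": 3.1,"dy": 0.1,"dz": 10,"ax": 0,"ay": 0,"az": -0.002,"grip": 0}
    - {"dx": 3.1,"dy": 0.1,"dz": 10,"ax": 0,"ay": 0,"az": -0.002,"grip": 0}
    - {"dx": 3.1,"dy": 0.1,"dz": 10,"ax": 0,"ay": 0,"az": -0.002,"grip": 0}

```text
t: 16.0
tcp_pos: [0.6504, 0.1492, 0.0523]
orientation: [[-0.995, -0.104, 0.003], [-0.104, 0.995, 0.001], [-0.003, 0.0, -1.0]]
ft_force: [0.5, 0.4, 0.8]
grip_width: 0.0852
```

```bash
python3 -c "
from h import *
go(.6487,.1488,.005,185.91)"
```

```text
t 16.00 tcp [0.6504 0.1492 0.0523] yaw -174.04 w 0.0852 F [0.5 0.4 0.8] M [ 0.01 -0.01  0.04]
   d[cm] [ 0.18 -0.02  4.73] a [0.    0.003 0.001] rows>=0.8
```

Call:
send_rows:
  targets:
    - {"dx": 0.1,"dy": 0,"dz": 1,"ax": 0,"ay": 0.003,"az": 0,"grip": 0}
    - {"dx": 0.18,"dy": 0,"dz": 2.3,"ax": 0,"ay": 0.003,"az": 0,"grip": 0}
    - {"dx": 0.18,"dy": 0,"dz": 3.5,"ax": 0,"ay": 0.003,"az": 0,"grip": 0}
    - {"dx": 0.18,"dy": 0,"dz": 4.3,"ax": 0,"ay": 0.003,"az": 0,"grip": 0}
    - {"dx": 0.18,"dy": 0,"dz": 4.6,"ax": 0,"ay": 0.003,"az": 0,"grip": 0}
    - {"dx": 0.18,"dy": 0,"dz": 4.6,"ax": 0,"ay": 0.003,"az": 0,"grip": 0}
    - {"dx": 0.18,"dy": 0,"dz": 4.6,"ax": 0,"ay": 0.003,"az": 0,"grip": 0}

```text
t: 16.88
tcp_pos: [0.6478, 0.1488, 0.0055]
orientation: [[-0.995, -0.104, -0.002], [-0.104, 0.995, -0.0], [0.002, 0.0, -1.0]]
ft_force: [-0.2, 1.0, 1.2]
grip_width: 0.0856
```

```bash
python3 -c "
from h import *
go(.6487,.1488,.005,185.91)"
```

```text
t 16.88 tcp [0.6478 0.1488 0.0055] yaw -174.02 w 0.0856 F [-0.2  1.   1.2] M [0.03 0.04 0.01]
   d[cm] [-0.09 -0.    0.05] a [ 0.    -0.002  0.001] rows>=0.0
```

Call:
send_rows:
  targets:
    - {"dx": -0.08,"dy": 0,"dz": 0,"ax": 0,"ay": 0,"az": 0,"grip": 30}
    - {"dx": -0.08,"dy": 0,"dz": 0,"ax": 0,"ay": 0,"az": 0,"grip": 255}
    - {"dx": -0.08,"dy": 0,"dz": 0,"ax": 0,"ay": 0,"az": 0,"grip": 255}
    - {"dx": -0.08,"dy": 0,"dz": 0,"ax": 0,"ay": 0,"az": 0,"grip": 255}
    - {"dx": -0.08,"dy": 0,"dz": 0,"ax": 0,"ay": 0,"az": 0,"grip": 255}
    - {"dx": -0.08,"dy": 0,"dz": 0,"ax": 0,"ay": 0,"az": 0,"grip": 255}

```text
t: 17.62
tcp_pos: [0.6489, 0.1488, 0.0058]
orientation: [[-0.995, -0.104, -0.001], [-0.104, 0.995, -0.0], [0.001, -0.0, -1.0]]
ft_force: [0.9, 0.5, 5.3]
grip_width: 0.0593
```

```bash
python3 -c "
from h import *
go(.6487,.1488,.005,185.91)
shot('wrist','w_l2')
go(.6487,.1488,.140,185.91)"
```

```text
t 17.62 tcp [0.6489 0.1488 0.0058] yaw -174.03 w 0.0593 F [0.9 0.5 5.3] M [-0.13 -0.07 -0.01]
   d[cm] [0.02 0.   0.08] a [-0.    -0.001  0.001] rows>=0.0
t 17.68 tcp [0.6489 0.1488 0.0058] yaw -174.03 w 0.0592 F [0.4 0.5 5.6] M [-0.09 -0.05 -0.04]
   d[cm] [  0.03  -0.   -13.42] a [-0.    -0.001  0.001] rows>=2.1
```

View pics/w_l2.png

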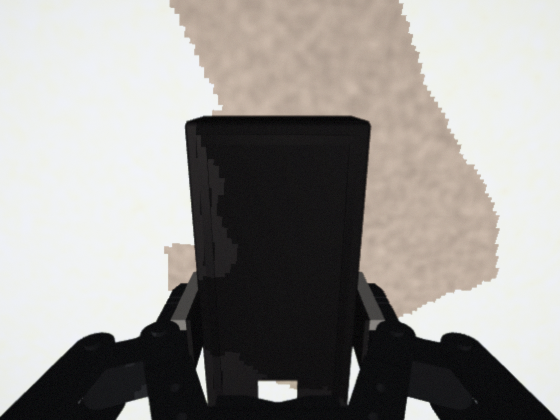

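The lid is gripped square at mid-length (59.2 mm opening). Lifting.

Call:
send_rows:
  targets:
    - {"dx": 0,"dy": 0,"dz": -0.3,"ax": 0,"ay": 0,"az": 0,"grip": 255}
    - {"dx": 0,"dy": 0,"dz": -1.2,"ax": 0,"ay": 0,"az": 0,"grip": 255}
    - {"dx": 0,"dy": 0,"dz": -3,"ax": 0,"ay": 0,"az": 0,"grip": 255}
    - {"dx": 0,"dy": 0,"dz": -5.5,"ax": 0,"ay": 0,"az": 0,"grip": 255}
    - {"dx": 0,"dy": 0,"dz": -8,"ax": 0,"ay": 0,"az": 0,"grip": 255}
    - {"dx": 0,"dy": 0,"dz": -10,"ax": 0,"ay": 0,"az": 0,"grip": 255}
    - {"dx": 0,"dy": 0,"dz": -11.4,"ax": 0,"ay": 0,"az": 0,"grip": 255}
    - {"dx": 0,"dy": 0,"dz": -12,"ax": 0,"ay": 0,"az": 0,"grip": 255}

```text
t: 18.68
tcp_pos: [0.6489, 0.1488, 0.1264]
orientation: [[-0.995, -0.104, -0.001], [-0.104, 0.995, -0.0], [0.001, -0.0, -1.0]]
ft_force: [0.3, -0.4, -0.5]
grip_width: 0.0588
```

```bash
python3 -c "
from h import *
go(.473,.0305,.12,111.64)"
```

```text
t 18.68 tcp [0.6489 0.1488 0.1264] yaw -174.03 w 0.0588 F [ 0.3 -0.4 -0.5] M [-0.01 -0.05  0.01]
   d[cm] [18.73 -9.93  0.66] a [-1.000e-03 -1.000e-03  1.297e+00] rows>=6.9
```

Call:
send_rows:
  targets:
    - {"dx": 0.9,"dy": -0.5,"dz": 0,"ax": 0,"ay": 0,"az": 0.07,"grip": 255}
    - {"dx": 3,"dy": -1.6,"dz": 0.1,"ax": 0,"ay": 0,"az": 0.22,"grip": 255}
    - {"dx": 5.7,"dy": -3,"dz": 0.2,"ax": 0,"ay": 0,"az": 0.4,"grip": 255}
    - {"dx": 8.4,"dy": -4.4,"dz": 0.3,"ax": 0,"ay": 0,"az": 0.58,"grip": 255}
    - {"dx": 11,"dy": -5.8,"dz": 0.4,"ax": 0,"ay": 0,"az": 0.76,"grip": 255}
    - {"dx": 13.6,"dy": -7.2,"dz": 0.5,"ax": 0,"ay": 0,"az": 0.94,"grip": 255}
    - {"dx": 16.2,"dy": -8.6,"dz": 0.6,"ax": 0,"ay": 0,"az": 1.12,"grip": 255}
    - {"dx": 18,"dy": -9.5,"dz": 0.6,"ax": 0,"ay": 0,"az": 1.24,"grip": 255}

```text
t: 19.68
tcp_pos: [0.4771, 0.0343, 0.1187]
orientation: [[-0.417, 0.909, -0.005], [0.909, 0.417, -0.001], [0.001, -0.005, -1.0]]
ft_force: [1.2, -0.8, -1.4]
grip_width: 0.0589
```

```bash
python3 -c "
from h import *
go(.473,.0305,.08,111.64)"
```

```text
t 19.68 tcp [0.4771 0.0343 0.1187] yaw 114.64 w 0.0589 F [ 1.2 -0.8 -1.4] M [-0.02 -0.05 -0.06]
   d[cm] [-0.18 -0.51  3.87] a [-0.005 -0.001  0.052] rows>=0.6
```

Call:
send_rows:
  targets:
    - {"dx": -0.1,"dy": -0.3,"dz": 0.5,"ax": 0,"ay": 0,"az": 0.03,"grip": 255}
    - {"dx": -0.2,"dy": -0.5,"dz": 1.2,"ax": 0,"ay": 0,"az": 0.05,"grip": 255}
    - {"dx": -0.2,"dy": -0.5,"dz": 2.2,"ax": 0,"ay": 0,"az": 0.05,"grip": 255}
    - {"dx": -0.2,"dy": -0.5,"dz": 3.2,"ax": 0,"ay": 0,"az": 0.05,"grip": 255}
    - {"dx": -0.2,"dy": -0.5,"dz": 3.8,"ax": 0,"ay": 0,"az": 0.05,"grip": 255}
    - {"dx": -0.2,"dy": -0.5,"dz": 3.8,"ax": 0,"ay": 0,"az": 0.05,"grip": 255}
    - {"dx": -0.2,"dy": -0.5,"dz": 3.8,"ax": 0,"ay": 0,"az": 0.05,"grip": 255}

```text
t: 20.55
tcp_pos: [0.4758, 0.0316, 0.0817]
orientation: [[-0.376, 0.927, -0.002], [0.927, 0.376, -0.0], [0.001, -0.002, -1.0]]
ft_force: [-0.6, -0.1, -1.1]
grip_width: 0.059
```

```bash
python3 -c "
from h import *
go(.473,.0305,.06,111.64)
shot('wrist','w_l3')"
```

```text
t 20.55 tcp [0.4758 0.0316 0.0817] yaw 112.07 w 0.0590 F [-0.6 -0.1 -1.1] M [-0.   -0.02 -0.02]
   d[cm] [ 0.   -0.3   2.17] a [-0.002 -0.001  0.008] rows>=0.4
```

View pics/w_l3.png

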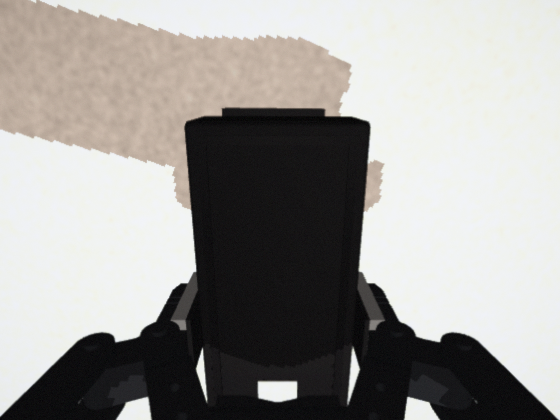

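The case end shows at px 222-324 (centre 273) against the lid's centre at 278. So the lid is 3 mm to the right, as measured. I'll correct before lowering.

Call:
send_rows:
  targets:
    - {"dx": 0,"dy": -0.3,"dz": 0.2,"ax": -0.002,"ay": 0,"az": 0.008,"grip": 255}
    - {"dx": 0,"dy": -0.3,"dz": 0.7,"ax": -0.002,"ay": 0,"az": 0.008,"grip": 255}
    - {"dx": 0,"dy": -0.3,"dz": 1.2,"ax": -0.002,"ay": 0,"az": 0.008,"grip": 255}
    - {"dx": 0,"dy": -0.3,"dz": 1.7,"ax": -0.002,"ay": 0,"az": 0.008,"grip": 255}
    - {"dx": 0,"dy": -0.3,"dz": 1.7,"ax": -0.002,"ay": 0,"az": 0.008,"grip": 255}
    - {"dx": 0,"dy": -0.3,"dz": 1.7,"ax": -0.002,"ay": 0,"az": 0.008,"grip": 255}

```text
t: 21.35
tcp_pos: [0.4728, 0.0304, 0.0645]
orientation: [[-0.368, 0.93, -0.001], [0.93, 0.368, 0.0], [0.001, -0.001, -1.0]]
ft_force: [-0.0, -0.9, -2.1]
grip_width: 0.0593
```

```bash
python3 -c "
from h import *
go(.473,.0305,.045,111.64)"
```

```text
t 21.35 tcp [0.4728 0.0304 0.0645] yaw 111.61 w 0.0593 F [-0.  -0.9 -2.1] M [ 0.01 -0.03 -0.01]
   d[cm] [-0.    0.02  1.95] a [-0.001 -0.001 -0.001] rows>=0.3
```

Call:
send_rows:
  targets:
    - {"dx": 0,"dy": 0,"dz": 0.3,"ax": -0.001,"ay": -0.001,"az": 0,"grip": 255}
    - {"dx": 0,"dy": 0,"dz": 0.9,"ax": -0.001,"ay": -0.001,"az": 0,"grip": 255}
    - {"dx": 0,"dy": 0,"dz": 1.5,"ax": -0.001,"ay": -0.001,"az": 0,"grip": 255}
    - {"dx": 0,"dy": 0,"dz": 2.1,"ax": -0.001,"ay": -0.001,"az": 0,"grip": 255}
    - {"dx": 0,"dy": 0,"dz": 2.7,"ax": -0.001,"ay": -0.001,"az": 0,"grip": 255}
    - {"dx": 0,"dy": 0,"dz": 3.1,"ax": -0.001,"ay": -0.001,"az": 0,"grip": 255}
    - {"dx": 0,"dy": 0,"dz": 3.2,"ax": -0.001,"ay": -0.001,"az": 0,"grip": 255}
    - {"dx": 0,"dy": 0,"dz": 3.2,"ax": -0.001,"ay": -0.001,"az": 0,"grip": 255}

```text
t: 22.35
tcp_pos: [0.4728, 0.0304, 0.0326]
orientation: [[-0.368, 0.93, 0.001], [0.93, 0.368, -0.0], [-0.0, 0.001, -1.0]]
ft_force: [-0.2, -0.3, -0.7]
grip_width: 0.0589
```

```bash
python3 -c "
from h import *
go(.473,.0305,.019,111.64)"
```

```text
t 22.35 tcp [0.4728 0.0304 0.0326] yaw 111.60 w 0.0589 F [-0.2 -0.3 -0.7] M [-0.01 -0.03 -0.02]
   d[cm] [0.   0.02 1.36] a [ 0.001  0.    -0.001] rows>=0.2
```

Lid edge at 27 mm, collar top at 21 mm. It is centred to within 0.3 mm, so I'm lowering over the collar.

Call:
send_rows:
  targets:
    - {"dx": 0,"dy": 0,"dz": 0.2,"ax": 0,"ay": 0,"az": 0,"grip": 255}
    - {"dx": 0,"dy": 0.02,"dz": 0.4,"ax": 0,"ay": 0,"az": 0,"grip": 255}
    - {"dx": 0,"dy": 0.02,"dz": 0.6,"ax": 0,"ay": 0,"az": 0,"grip": 255}
    - {"dx": 0,"dy": 0.02,"dz": 0.8,"ax": 0,"ay": 0,"az": 0,"grip": 255}
    - {"dx": 0,"dy": 0.02,"dz": 1,"ax": 0,"ay": 0,"az": 0,"grip": 255}
    - {"dx": 0,"dy": 0.02,"dz": 1.15,"ax": 0,"ay": 0,"az": 0,"grip": 255}
    - {"dx": 0,"dy": 0.02,"dz": 1.25,"ax": 0,"ay": 0,"az": 0,"grip": 255}
    - {"dx": 0,"dy": 0.02,"dz": 1.3,"ax": 0,"ay": 0,"az": 0,"grip": 255}

```text
t: 23.35
tcp_pos: [0.4729, 0.0304, 0.0195]
orientation: [[-0.368, 0.93, 0.001], [0.93, 0.368, -0.0], [-0.0, 0.0, -1.0]]
ft_force: [-0.7, -0.7, -1.3]
grip_width: 0.0591
```

```bash
python3 -c "
from h import *
go(.473,.0305,.018,111.64)"
```

```text
t 23.35 tcp [0.4729 0.0304 0.0195] yaw 111.61 w 0.0591 F [-0.7 -0.7 -1.3] M [ 0.01 -0.01 -0.04]
   d[cm] [-0.    0.01  0.15] a [ 0.     0.    -0.001] rows>=0.0
```

Call:
send_rows:
  targets:
    - {"dx": 0,"dy": 0,"dz": 0.05,"ax": 0,"ay": 0,"az": 0,"grip": 255}
    - {"dx": 0,"dy": 0,"dz": 0.1,"ax": 0,"ay": 0,"az": 0,"grip": 255}
    - {"dx": 0,"dy": 0,"dz": 0.15,"ax": 0,"ay": 0,"az": 0,"grip": 255}
    - {"dx": 0,"dy": 0,"dz": 0.2,"ax": 0,"ay": 0,"az": 0,"grip": 255}
    - {"dx": 0,"dy": 0,"dz": 0.2,"ax": 0,"ay": 0,"az": 0,"grip": 255}

```text
t: 23.98
tcp_pos: [0.4729, 0.0303, 0.0177]
orientation: [[-0.368, 0.93, 0.001], [0.93, 0.368, -0.0], [-0.001, 0.0, -1.0]]
ft_force: [-1.2, -0.1, 1.2]
grip_width: 0.0592
```

```bash
python3 -c "
from h import *
go(.473,.0305,.018,111.64)"
```

```text
t 23.98 tcp [0.4729 0.0303 0.0177] yaw 111.61 w 0.0592 F [-1.2 -0.1  1.2] M [0.01 0.21 0.04]
   d[cm] [ 0.01  0.01 -0.03] a [ 0.     0.001 -0.001] rows>=0.0
```

Call:
send_rows:
  targets:
    - {"dx": 0,"dy": 0,"dz": 0.03,"ax": 0,"ay": 0,"az": 0,"grip": 255}
    - {"dx": 0,"dy": 0,"dz": 0.05,"ax": 0,"ay": 0,"az": 0,"grip": 255}
    - {"dx": 0,"dy": 0,"dz": 0.05,"ax": 0,"ay": 0,"az": 0,"grip": 255}

```text
t: 24.35
tcp_pos: [0.4729, 0.0303, 0.0176]
orientation: [[-0.368, 0.93, 0.0], [0.93, 0.368, -0.001], [-0.001, -0.0, -1.0]]
ft_force: [-2.3, -0.1, 6.5]
grip_width: 0.059
```

```bash
python3 -c "
from h import *
go(.473,.0305,.018,111.64)"
```

```text
t 24.35 tcp [0.4729 0.0303 0.0176] yaw 111.60 w 0.0590 F [-2.3 -0.1  6.5] M [0.07 0.64 0.07]
   d[cm] [ 0.01  0.01 -0.04] a [-0.     0.001 -0.001] rows>=0.0
```

The lid is down on the ledge: +6.5 N, edge at 11.8 mm above the bench. Releasing and rising.

Call:
send_rows:
  targets:
    - {"dx": 0,"dy": 0,"dz": 0,"ax": 0,"ay": 0,"az": 0,"grip": 60}
    - {"dx": 0,"dy": 0,"dz": 0,"ax": 0,"ay": 0,"az": 0,"grip": 30}
    - {"dx": 0,"dy": 0,"dz": 0,"ax": 0,"ay": 0,"az": 0,"grip": 0}
    - {"dx": 0,"dy": 0,"dz": 0,"ax": 0,"ay": 0,"az": 0,"grip": 0}
    - {"dx": 0,"dy": 0,"dz": -1,"ax": 0,"ay": 0,"az": 0,"grip": 0}
    - {"dx": 0,"dy": 0,"dz": -3,"ax": 0,"ay": 0,"az": 0,"grip": 0}
    - {"dx": -1,"dy": 0,"dz": -7,"ax": 0,"ay": 0,"az": 0,"grip": 0}
    - {"dx": -3,"dy": 0,"dz": -12,"ax": 0,"ay": 0,"az": 0,"grip": 0}

```text
t: 25.35
tcp_pos: [0.4827, 0.0033, 0.1379]
orientation: [[-0.371, 0.929, -0.002], [0.929, 0.371, 0.0], [0.001, -0.001, -1.0]]
ft_force: [0.6, -0.3, -0.7]
grip_width: 0.0855
```

Call:
send_rows:
  targets:
    - {"dx": 0,"dy": 0,"dz": -1,"ax": 0,"ay": 0,"az": 0,"grip": 0}
    - {"dx": 0,"dy": 0,"dz": -1,"ax": 0,"ay": 0,"az": 0,"grip": 0}
    - {"dx": 0,"dy": 0,"dz": -1,"ax": 0,"ay": 0,"az": 0,"grip": 0}

```text
t: 25.72
tcp_pos: [0.4821, 0.0031, 0.1456]
orientation: [[-0.369, 0.929, -0.003], [0.929, 0.369, -0.0], [0.001, -0.003, -1.0]]
ft_force: [-0.5, 0.2, -0.7]
grip_width: 0.0855
```

```bash
python3 w.py closed1 .08 .006; python3 -c "
from h import *
z=np.load('c_closed1.npz');C=z['C']
m=(abs(C[...,0]-.473)<.09)&(abs(C[...,1]-.03)<.09)&(C[...,2]>.04)&(C[...,2]<.06)
X=C[m]; A=np.c_[X[:,0]-.473,X[:,1]-.0305,np.ones(len(X))]; print('lid top plane: slope mm/m, z',np.linalg.lstsq(A,X[:,2],rcond=None)[0]); r=cv2.minAreaRect((X[:,:2]*1000).astype(np.float32)); print(r)
x=np.array([np.cos(np.radians(148.3)),np.sin(np.radians(148.3))])
c=np.array([.467,.360])-.03*x
print(c)
go(*c,.15,148.3)"
```

```text
t 25.73 tcp [0.4821 0.0031 0.1456] yaw 111.67
table z med 0.0002 sd 0.0007
px [280. 162.] box [234  60  94 211] n 18026 c[mm] [472.9  30.3] LxW [150.1  60.2] long axis -68.51 h95 0.0475
lid top plane: slope mm/m, z [-0.00046024 -0.00079716  0.0463293 ]
((472.94842529296875, 30.342178344726562), (60.16969680786133, 150.1156463623047), 21.488887786865234)
[0.49252433 0.34423585]
t 25.77 tcp [0.482  0.0032 0.1454] yaw 111.67 w 0.0855 F [-0.5 -0.2 -0.5] M [-0.06  0.02 -0.04]
   d[cm] [31.31 13.57 -0.46] a [-0.002 -0.002 -0.639] rows>=5.5
```

View pics/w_closed1.png

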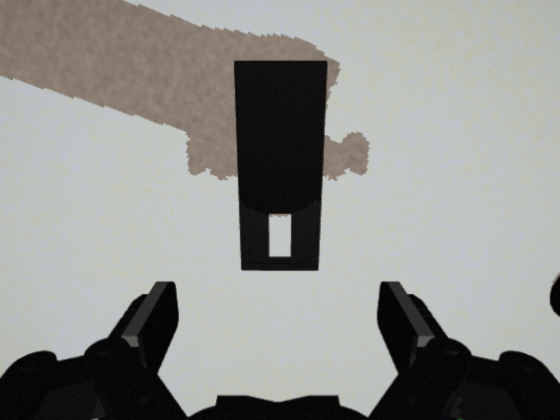

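The long lid lies level, with its top at 46.3 mm (46 expected) and slope below 0.1%. Its footprint matches the case. Next, the short lid.

Call:
send_rows:
  targets:
    - {"dx": 1.8,"dy": 0.8,"dz": -0.5,"ax": 0,"ay": 0,"az": -0.04,"grip": 0}
    - {"dx": 6,"dy": 2.6,"dz": -0.5,"ax": 0,"ay": 0,"az": -0.13,"grip": 0}
    - {"dx": 11.5,"dy": 5,"dz": -0.5,"ax": 0,"ay": 0,"az": -0.25,"grip": 0}
    - {"dx": 17,"dy": 7.4,"dz": -0.5,"ax": 0,"ay": 0,"az": -0.37,"grip": 0}
    - {"dx": 22.5,"dy": 9.8,"dz": -0.5,"ax": 0,"ay": 0,"az": -0.48,"grip": 0}
    - {"dx": 27.5,"dy": 12,"dz": -0.5,"ax": 0,"ay": 0,"az": -0.57,"grip": 0}
    - {"dx": 30.5,"dy": 13.3,"dz": -0.5,"ax": 0,"ay": 0,"az": -0.63,"grip": 0}
    - {"dx": 31.3,"dy": 13.6,"dz": -0.5,"ax": 0,"ay": 0,"az": -0.64,"grip": 0}

```text
t: 26.78
tcp_pos: [0.4924, 0.3486, 0.1518]
orientation: [[-0.854, 0.52, -0.002], [0.52, 0.854, 0.003], [0.003, 0.001, -1.0]]
ft_force: [-0.8, -0.3, -0.3]
grip_width: 0.0855
```

Call:
send_rows:
  targets:
    - {"dx": 0,"dy": 0,"dz": 0,"ax": 0,"ay": 0,"az": 0,"grip": 0}
    - {"dx": 0,"dy": 0,"dz": 0,"ax": 0,"ay": 0,"az": 0,"grip": 0}
    - {"dx": 0,"dy": 0,"dz": 0,"ax": 0,"ay": 0,"az": 0,"grip": 0}
    - {"dx": 0,"dy": 0,"dz": 0,"ax": 0,"ay": 0,"az": 0,"grip": 0}

```text
t: 27.28
tcp_pos: [0.4956, 0.3424, 0.1521]
orientation: [[-0.85, 0.527, 0.001], [0.527, 0.85, -0.001], [-0.001, -0.0, -1.0]]
ft_force: [0.1, -0.6, -1.5]
grip_width: 0.0853
```

```bash
python3 w.py shortlid .07 .006; python3 -c "
from h import *
go(.467,.361,.05,148.3)"
```

```text
t 27.27 tcp [0.4956 0.3424 0.1521] yaw 148.16
table z med 0.0002 sd 0.0007
px [494.  13.] box [444   0  97  36] n 2126 c[mm] [455.6 533.2] LxW [45.3 17.7] long axis 47.94 h95 0.0461
px [278. 156.] box [235  93  85 129] n 10224 c[mm] [466.1 361.4] LxW [95.9 60.2] long axis -30.96 h95 0.0357
px [ 20. 316.] box [  0 267  58 110] n 3511 c[mm] [472.4  84.6] LxW [97.5 47.1] long axis -31.38 h95 0.0469
px [442. 312.] box [398 275  82  73] n 1814 c[mm] [649.7 408.9] LxW [61.  15.3] long axis 27.39 h95 0.0559
t 27.32 tcp [0.4955 0.3427 0.1521] yaw 148.18 w 0.0853 F [-0.1 -0.8  0.4] M [0.02 0.01 0.08]
   d[cm] [ 3.4   0.05 10.2 ] a [-0.     0.001 -0.002] rows>=1.7
```

View pics/w_shortlid.png

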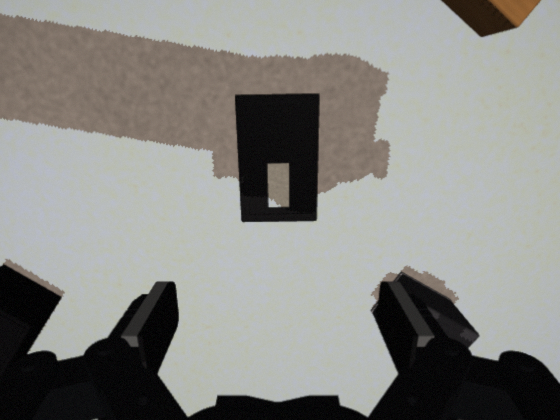

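The short lid is at px (278,156), 95.9 x 60.2 mm, label end towards the bottom. Bystanders are clear. Descending.

```bash
python3 -c "
from h import *
go(.4661,.3614,.05,149.0)"
```

```text
t 27.32 tcp [0.4955 0.3427 0.1521] yaw 148.18 w 0.0853 F [-0.1 -0.8  0.4] M [0.02 0.01 0.08]
   d[cm] [ 3.49  0.04 10.2 ] a [-0.     0.001 -0.014] rows>=1.7
```

Call:
send_rows:
  targets:
    - {"dx": 1,"dy": 0,"dz": 1.5,"ax": 0,"ay": 0,"az": 0,"grip": 0}
    - {"dx": 2.4,"dy": 0,"dz": 4,"ax": 0,"ay": 0,"az": -0.014,"grip": 0}
    - {"dx": 3.2,"dy": 0,"dz": 7,"ax": 0,"ay": 0,"az": -0.014,"grip": 0}
    - {"dx": 3.5,"dy": 0,"dz": 9.2,"ax": 0,"ay": 0,"az": -0.014,"grip": 0}
    - {"dx": 3.5,"dy": 0,"dz": 10.2,"ax": 0,"ay": 0,"az": -0.014,"grip": 0}
    - {"dx": 3.5,"dy": 0,"dz": 10.2,"ax": 0,"ay": 0,"az": -0.014,"grip": 0}
    - {"dx": 3.5,"dy": 0,"dz": 10.2,"ax": 0,"ay": 0,"az": -0.014,"grip": 0}

```text
t: 28.2
tcp_pos: [0.4665, 0.3625, 0.0509]
orientation: [[-0.857, 0.515, 0.002], [0.515, 0.857, 0.001], [-0.001, 0.002, -1.0]]
ft_force: [-0.4, -0.5, -0.1]
grip_width: 0.0855
```

```bash
python3 -c "
from h import *
go(.4661,.3614,.005,149.0)"
```

```text
t 28.20 tcp [0.4665 0.3625 0.0509] yaw 149.03 w 0.0855 F [-0.4 -0.5 -0.1] M [ 0.01 -0.03 -0.02]
   d[cm] [-0.02 -0.12  4.59] a [0.002 0.001 0.   ] rows>=0.7
```

Call:
send_rows:
  targets:
    - {"dx": 0,"dy": -0.1,"dz": 1,"ax": 0.002,"ay": 0.001,"az": 0,"grip": 0}
    - {"dx": 0,"dy": -0.1,"dz": 2.3,"ax": 0.002,"ay": 0.001,"az": 0,"grip": 0}
    - {"dx": 0,"dy": -0.1,"dz": 3.5,"ax": 0.002,"ay": 0.001,"az": 0,"grip": 0}
    - {"dx": 0,"dy": -0.1,"dz": 4.2,"ax": 0.002,"ay": 0.001,"az": 0,"grip": 0}
    - {"dx": 0,"dy": -0.1,"dz": 4.5,"ax": 0.002,"ay": 0.001,"az": 0,"grip": 0}
    - {"dx": 0,"dy": -0.1,"dz": 4.5,"ax": 0.002,"ay": 0.001,"az": 0,"grip": 0}
    - {"dx": 0,"dy": -0.1,"dz": 4.5,"ax": 0.002,"ay": 0.001,"az": 0,"grip": 0}

```text
t: 29.08
tcp_pos: [0.4651, 0.3615, 0.0053]
orientation: [[-0.858, 0.514, -0.001], [0.514, 0.858, -0.001], [0.0, -0.001, -1.0]]
ft_force: [0.7, 0.3, -0.1]
grip_width: 0.0855
```

```bash
python3 -c "
from h import *
go(.4661,.3614,.005,149.0)"
```

```text
t 29.07 tcp [0.4651 0.3615 0.0053] yaw 149.08 w 0.0855 F [ 0.7  0.3 -0.1] M [0.01 0.01 0.04]
   d[cm] [-0.09  0.05  0.03] a [-0.001 -0.     0.001] rows>=0.0
```

Call:
send_rows:
  targets:
    - {"dx": -0.08,"dy": 0.05,"dz": 0,"ax": 0,"ay": 0,"az": 0,"grip": 30}
    - {"dx": -0.08,"dy": 0.05,"dz": 0,"ax": 0,"ay": 0,"az": 0,"grip": 255}
    - {"dx": -0.08,"dy": 0.05,"dz": 0,"ax": 0,"ay": 0,"az": 0,"grip": 255}
    - {"dx": -0.08,"dy": 0.05,"dz": 0,"ax": 0,"ay": 0,"az": 0,"grip": 255}
    - {"dx": -0.08,"dy": 0.05,"dz": 0,"ax": 0,"ay": 0,"az": 0,"grip": 255}
    - {"dx": -0.08,"dy": 0.05,"dz": 0,"ax": 0,"ay": 0,"az": 0,"grip": 255}

```text
t: 29.82
tcp_pos: [0.4663, 0.3617, 0.0056]
orientation: [[-0.858, 0.514, -0.0], [0.514, 0.858, -0.001], [-0.0, -0.001, -1.0]]
ft_force: [-0.7, -0.2, 4.5]
grip_width: 0.0587
```

```bash
python3 -c "
from h import *
go(.4661,.3614,.005,149.0)
shot('wrist','w_s2')"
```

```text
t 29.82 tcp [0.4663 0.3617 0.0056] yaw 149.07 w 0.0587 F [-0.7 -0.2  4.5] M [-0.11  0.04  0.02]
   d[cm] [ 0.01 -0.04  0.06] a [-0.001  0.     0.001] rows>=0.0
```

View pics/w_s2.png

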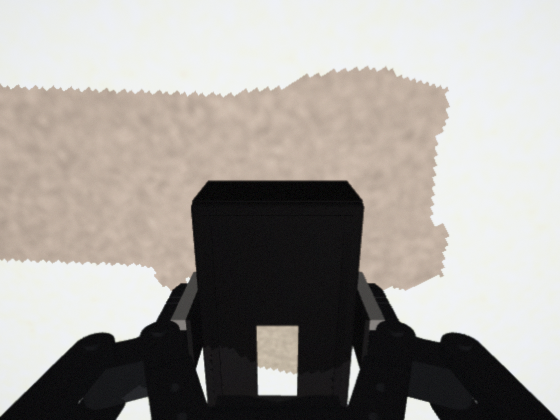

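The short lid is gripped square (58.7 mm). Lifting and carrying.

Call:
send_rows:
  targets:
    - {"dx": 0,"dy": 0,"dz": -0.3,"ax": 0,"ay": 0,"az": 0,"grip": 255}
    - {"dx": 0,"dy": 0,"dz": -1.2,"ax": 0,"ay": 0,"az": 0,"grip": 255}
    - {"dx": 0,"dy": 0,"dz": -3,"ax": 0,"ay": 0,"az": 0,"grip": 255}
    - {"dx": 0,"dy": 0,"dz": -5.5,"ax": 0,"ay": 0,"az": 0,"grip": 255}
    - {"dx": 0,"dy": 0,"dz": -8.5,"ax": 0,"ay": 0,"az": 0,"grip": 255}
    - {"dx": 0,"dy": 0,"dz": -11.5,"ax": 0,"ay": 0,"az": 0,"grip": 255}
    - {"dx": 0,"dy": 0,"dz": -13.5,"ax": 0,"ay": 0,"az": 0,"grip": 255}
    - {"dx": 0,"dy": 0,"dz": -14.5,"ax": 0,"ay": 0,"az": 0,"grip": 255}

```text
t: 30.88
tcp_pos: [0.4664, 0.3618, 0.1517]
orientation: [[-0.858, 0.514, 0.0], [0.514, 0.858, -0.0], [-0.001, -0.0, -1.0]]
ft_force: [0.3, 0.7, -1.4]
grip_width: 0.0591
```

```bash
python3 -c "
from h import *
go(.5216,-.266,.15,154.6)"
```

```text
t 30.88 tcp [0.4664 0.3618 0.1517] yaw 149.08 w 0.0591 F [ 0.3  0.7 -1.4] M [-0.01 -0.04  0.06]
   d[cm] [-37.   -51.02   0.2 ] a [-0.     0.001 -0.096] rows>=10.1
```

Call:
send_rows:
  targets:
    - {"dx": -0.7,"dy": -1,"dz": 0,"ax": 0,"ay": 0,"az": 0,"grip": 255}
    - {"dx": -2.6,"dy": -3.6,"dz": 0,"ax": 0,"ay": 0,"az": -0.01,"grip": 255}
    - {"dx": -5.4,"dy": -7.4,"dz": 0,"ax": 0,"ay": 0,"az": -0.02,"grip": 255}
    - {"dx": -8.4,"dy": -11.6,"dz": 0,"ax": 0,"ay": 0,"az": -0.03,"grip": 255}
    - {"dx": -11.4,"dy": -15.7,"dz": 0,"ax": 0,"ay": 0,"az": -0.04,"grip": 255}
    - {"dx": -14.4,"dy": -19.9,"dz": 0,"ax": 0,"ay": 0,"az": -0.05,"grip": 255}
    - {"dx": -17.4,"dy": -24,"dz": 0,"ax": 0,"ay": 0,"az": -0.06,"grip": 255}
    - {"dx": -20.4,"dy": -28.1,"dz": 0,"ax": 0,"ay": 0,"az": -0.07,"grip": 255}

```text
t: 31.88
tcp_pos: [0.4949, 0.0126, 0.149]
orientation: [[-0.891, 0.453, -0.004], [0.453, 0.891, -0.002], [0.003, -0.004, -1.0]]
ft_force: [0.6, -0.6, -1.5]
grip_width: 0.0591
```

```bash
python3 -c "
from h import *
go(.5216,-.266,.15,154.6)"
```

```text
t 31.88 tcp [0.4949 0.0126 0.149 ] yaw 153.04 w 0.0591 F [ 0.6 -0.6 -1.5] M [-0.   -0.06  0.01]
   d[cm] [-15.01 -23.62  -0.05] a [-0.004 -0.003 -0.027] rows>=4.5
```

Call:
send_rows:
  targets:
    - {"dx": -2.6,"dy": -4.1,"dz": 0,"ax": 0,"ay": 0,"az": 0,"grip": 255}
    - {"dx": -5.4,"dy": -8.6,"dz": 0,"ax": 0,"ay": 0,"az": 0,"grip": 255}
    - {"dx": -8.2,"dy": -13,"dz": 0,"ax": 0,"ay": 0,"az": -0.01,"grip": 255}
    - {"dx": -11,"dy": -17.4,"dz": 0,"ax": 0,"ay": 0,"az": -0.02,"grip": 255}
    - {"dx": -13.4,"dy": -21,"dz": 0,"ax": 0,"ay": 0,"az": -0.027,"grip": 255}
    - {"dx": -14.7,"dy": -23.2,"dz": 0,"ax": 0,"ay": 0,"az": -0.027,"grip": 255}
    - {"dx": -15,"dy": -23.6,"dz": 0,"ax": 0,"ay": 0,"az": -0.027,"grip": 255}
    - {"dx": -15,"dy": -23.6,"dz": 0,"ax": 0,"ay": 0,"az": -0.027,"grip": 255}

```text
t: 32.88
tcp_pos: [0.5225, -0.2618, 0.1497]
orientation: [[-0.904, 0.428, -0.003], [0.428, 0.904, 0.0], [0.003, -0.001, -1.0]]
ft_force: [-0.6, 1.3, -0.7]
grip_width: 0.0591
```

Call:
send_rows:
  targets:
    - {"dx": 0,"dy": 0,"dz": 0,"ax": 0,"ay": 0,"az": 0,"grip": 255}
    - {"dx": 0,"dy": 0,"dz": 0,"ax": 0,"ay": 0,"az": 0,"grip": 255}
    - {"dx": 0,"dy": 0,"dz": 0,"ax": 0,"ay": 0,"az": 0,"grip": 255}

```text
t: 33.25
tcp_pos: [0.5237, -0.2619, 0.1509]
orientation: [[-0.904, 0.427, -0.001], [0.427, 0.904, -0.001], [0.001, -0.002, -1.0]]
ft_force: [0.4, -1.2, -1.2]
grip_width: 0.0588
```

```bash
python3 w.py shortcase2 .06 .006; python3 -c "
from h import *
go(.4431,-.361,.09,154.6)"
```

```text
t 33.25 tcp [ 0.5237 -0.2619  0.1509] yaw 154.72
table z med 0.0002 sd 0.001
px [541.  30.] box [510   0  50  77] n 2346 c[mm] [498.3 -40.2] LxW [61.3 16. ] long axis 7.94 h95 0.0452
px [125. 158.] box [ 77 100  93 119] n 9009 c[mm] [ 443.1 -361.3] LxW [96.5 61.4] long axis -24.84 h95 0.0378
px [509. 354.] box [448 309 112 111] n 3128 c[mm] [ 769.2 -117.4] LxW [137.7  45.1] long axis 28.16 h95 0.0353
t 33.30 tcp [ 0.5236 -0.2622  0.1509] yaw 154.70 w 0.0588 F [ 0.6 -0.7 -1.3] M [ 0.    0.02 -0.07]
   d[cm] [  3.06 -12.36   6.12] a [-0.002 -0.     0.002] rows>=2.3
```

View pics/w_shortcase2.png

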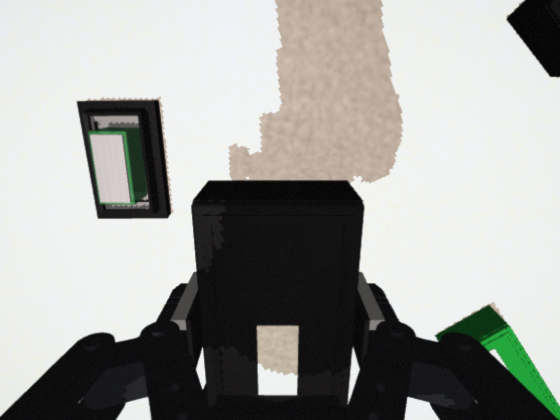

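The short case is at px (125,158): (443.1, -361.2) mm, axis -24.9°, confirming the first look. Moving over it.

```bash
python3 -c "
from h import *
go(.4431,-.3611,.085,155.05)"
```

```text
t 33.30 tcp [ 0.5236 -0.2622  0.1509] yaw 154.70 w 0.0588 F [ 0.6 -0.7 -1.3] M [ 0.    0.02 -0.07]
   d[cm] [  3.05 -12.37   6.62] a [-0.002 -0.    -0.006] rows>=2.3
```

Call:
send_rows:
  targets:
    - {"dx": 0.4,"dy": -1.6,"dz": 0.3,"ax": 0,"ay": 0,"az": 0,"grip": 255}
    - {"dx": 1.2,"dy": -5,"dz": 1.5,"ax": 0,"ay": 0,"az": 0,"grip": 255}
    - {"dx": 2.1,"dy": -8.6,"dz": 3,"ax": -0.002,"ay": 0,"az": -0.006,"grip": 255}
    - {"dx": 2.8,"dy": -11.4,"dz": 4.8,"ax": -0.002,"ay": 0,"az": -0.006,"grip": 255}
    - {"dx": 3.05,"dy": -12.4,"dz": 6,"ax": -0.002,"ay": 0,"az": -0.006,"grip": 255}
    - {"dx": 3.05,"dy": -12.4,"dz": 6.6,"ax": -0.002,"ay": 0,"az": -0.006,"grip": 255}
    - {"dx": 3.05,"dy": -12.4,"dz": 6.6,"ax": -0.002,"ay": 0,"az": -0.006,"grip": 255}
    - {"dx": 3.05,"dy": -12.4,"dz": 6.6,"ax": -0.002,"ay": 0,"az": -0.006,"grip": 255}

```text
t: 34.3
tcp_pos: [0.4446, -0.3606, 0.0858]
orientation: [[-0.907, 0.42, 0.001], [0.42, 0.907, 0.0], [-0.001, 0.001, -1.0]]
ft_force: [-0.2, 0.4, -1.8]
grip_width: 0.0589
```

```bash
python3 -c "
from h import *
go(.4431,-.3611,.06,155.05)"
```

```text
t 34.30 tcp [ 0.4446 -0.3606  0.0858] yaw 155.15 w 0.0589 F [-0.2  0.4 -1.8] M [-0.   -0.   -0.04]
   d[cm] [ 0.12 -0.11  2.58] a [0.001 0.001 0.002] rows>=0.4
```

Call:
send_rows:
  targets:
    - {"dx": 0.1,"dy": -0.1,"dz": 0.4,"ax": 0.001,"ay": 0.001,"az": 0.001,"grip": 255}
    - {"dx": 0.1,"dy": -0.1,"dz": 1,"ax": 0.001,"ay": 0.001,"az": 0.001,"grip": 255}
    - {"dx": 0.1,"dy": -0.1,"dz": 1.7,"ax": 0.001,"ay": 0.001,"az": 0.001,"grip": 255}
    - {"dx": 0.1,"dy": -0.1,"dz": 2.2,"ax": 0.001,"ay": 0.001,"az": 0.001,"grip": 255}
    - {"dx": 0.1,"dy": -0.1,"dz": 2.2,"ax": 0.001,"ay": 0.001,"az": 0.001,"grip": 255}
    - {"dx": 0.1,"dy": -0.1,"dz": 2.2,"ax": 0.001,"ay": 0.001,"az": 0.001,"grip": 255}

```text
t: 35.05
tcp_pos: [0.4415, -0.3625, 0.0631]
orientation: [[-0.906, 0.424, -0.002], [0.424, 0.906, -0.0], [0.001, -0.001, -1.0]]
ft_force: [-0.9, -0.5, -1.3]
grip_width: 0.0587
```

```bash
python3 -c "
from h import *
go(.4431,-.3611,.033,155.05)
shot('wrist','w_s3')"
```

```text
t 35.05 tcp [ 0.4415 -0.3625  0.0631] yaw 154.91 w 0.0587 F [-0.9 -0.5 -1.3] M [-0.03 -0.03  0.01]
   d[cm] [-0.09  0.2   3.01] a [-0.001 -0.001 -0.002] rows>=0.5
```

View pics/w_s3.png

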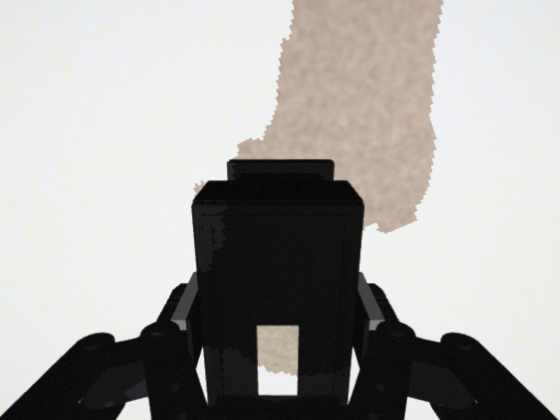

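The case end shows at px 227-334 (centre 281) against the lid's 278. The lid is 2 mm too far left, matching the reading. Correcting.

Call:
send_rows:
  targets:
    - {"dx": -0.09,"dy": 0.2,"dz": 0,"ax": -0.001,"ay": -0.001,"az": -0.002,"grip": 255}
    - {"dx": -0.09,"dy": 0.2,"dz": 0.3,"ax": -0.001,"ay": -0.001,"az": -0.002,"grip": 255}
    - {"dx": -0.09,"dy": 0.2,"dz": 0.8,"ax": -0.001,"ay": -0.001,"az": -0.002,"grip": 255}
    - {"dx": -0.09,"dy": 0.2,"dz": 1.1,"ax": -0.001,"ay": -0.001,"az": -0.002,"grip": 255}
    - {"dx": -0.09,"dy": 0.2,"dz": 1.2,"ax": -0.001,"ay": -0.001,"az": -0.002,"grip": 255}
    - {"dx": -0.09,"dy": 0.2,"dz": 1.2,"ax": -0.001,"ay": -0.001,"az": -0.002,"grip": 255}

```text
t: 35.85
tcp_pos: [0.443, -0.3609, 0.0509]
orientation: [[-0.907, 0.422, -0.001], [0.422, 0.907, 0.001], [0.001, 0.0, -1.0]]
ft_force: [-0.9, -0.5, -1.3]
grip_width: 0.059
```

```bash
python3 -c "
from h import *
go(.4431,-.3611,.033,155.05)"
```

```text
t 35.85 tcp [ 0.443  -0.3609  0.0509] yaw 155.03 w 0.0590 F [-0.9 -0.5 -1.3] M [-0.01  0.01  0.01]
   d[cm] [-0.02 -0.01  1.79] a [ 0.    -0.001 -0.   ] rows>=0.3
```

Call:
send_rows:
  targets:
    - {"dx": 0,"dy": 0,"dz": 0.3,"ax": 0,"ay": 0,"az": 0,"grip": 255}
    - {"dx": 0,"dy": 0,"dz": 0.7,"ax": 0,"ay": 0,"az": 0,"grip": 255}
    - {"dx": 0,"dy": 0,"dz": 1.1,"ax": 0,"ay": 0,"az": 0,"grip": 255}
    - {"dx": 0,"dy": 0,"dz": 1.5,"ax": 0,"ay": 0,"az": 0,"grip": 255}
    - {"dx": 0,"dy": 0,"dz": 1.8,"ax": 0,"ay": 0,"az": 0,"grip": 255}
    - {"dx": 0,"dy": 0,"dz": 1.8,"ax": 0,"ay": 0,"az": 0,"grip": 255}
    - {"dx": 0,"dy": 0,"dz": 1.8,"ax": 0,"ay": 0,"az": 0,"grip": 255}

```text
t: 36.72
tcp_pos: [0.4431, -0.361, 0.0331]
orientation: [[-0.907, 0.422, -0.0], [0.422, 0.907, 0.0], [0.0, 0.0, -1.0]]
ft_force: [0.5, -0.7, -2.3]
grip_width: 0.0591
```

```bash
python3 -c "
from h import *
go(.4431,-.3611,.0195,155.05)"
```

```text
t 36.73 tcp [ 0.4431 -0.361   0.0331] yaw 155.03 w 0.0591 F [ 0.5 -0.7 -2.3] M [0.01 0.03 0.  ]
   d[cm] [-0.   -0.01  1.36] a [ 0. -0. -0.] rows>=0.2
```

Call:
send_rows:
  targets:
    - {"dx": 0,"dy": 0,"dz": 0.2,"ax": 0,"ay": 0,"az": 0,"grip": 255}
    - {"dx": 0,"dy": 0,"dz": 0.4,"ax": 0,"ay": 0,"az": 0,"grip": 255}
    - {"dx": 0,"dy": 0,"dz": 0.6,"ax": 0,"ay": 0,"az": 0,"grip": 255}
    - {"dx": 0,"dy": 0,"dz": 0.8,"ax": 0,"ay": 0,"az": 0,"grip": 255}
    - {"dx": 0,"dy": 0,"dz": 1,"ax": 0,"ay": 0,"az": 0,"grip": 255}
    - {"dx": 0,"dy": 0,"dz": 1.2,"ax": 0,"ay": 0,"az": 0,"grip": 255}
    - {"dx": 0,"dy": 0,"dz": 1.3,"ax": 0,"ay": 0,"az": 0,"grip": 255}
    - {"dx": 0,"dy": 0,"dz": 1.35,"ax": 0,"ay": 0,"az": 0,"grip": 255}

```text
t: 37.72
tcp_pos: [0.443, -0.361, 0.0195]
orientation: [[-0.907, 0.422, -0.0], [0.422, 0.907, 0.0], [0.001, 0.0, -1.0]]
ft_force: [0.3, 0.2, -1.3]
grip_width: 0.0592
```

Call:
send_rows:
  targets:
    - {"dx": 0,"dy": 0,"dz": 0.05,"ax": 0,"ay": 0,"az": 0,"grip": 255}
    - {"dx": 0,"dy": 0,"dz": 0.1,"ax": 0,"ay": 0,"az": 0,"grip": 255}
    - {"dx": 0,"dy": 0,"dz": 0.15,"ax": 0,"ay": 0,"az": 0,"grip": 255}
    - {"dx": 0,"dy": 0,"dz": 0.2,"ax": 0,"ay": 0,"az": 0,"grip": 255}
    - {"dx": 0,"dy": 0,"dz": 0.2,"ax": 0,"ay": 0,"az": 0,"grip": 255}

```text
t: 38.35
tcp_pos: [0.443, -0.361, 0.0177]
orientation: [[-0.907, 0.422, -0.001], [0.422, 0.907, 0.0], [0.001, 0.0, -1.0]]
ft_force: [-0.8, 0.9, 1.2]
grip_width: 0.0591
```

```bash
python3 -c "
from h import *
go(.4431,-.3611,.0176,155.05)"
```

```text
t 38.35 tcp [ 0.443  -0.361   0.0177] yaw 155.03 w 0.0591 F [-0.8  0.9  1.2] M [ 0.03  0.08 -0.01]
   d[cm] [-0.01 -0.01  0.01] a [ 0.    -0.001 -0.   ] rows>=0.0
```

Call:
send_rows:
  targets:
    - {"dx": 0,"dy": 0,"dz": 0.03,"ax": 0,"ay": 0,"az": 0,"grip": 255}
    - {"dx": 0,"dy": 0,"dz": 0.05,"ax": 0,"ay": 0,"az": 0,"grip": 255}
    - {"dx": 0,"dy": 0,"dz": 0.05,"ax": 0,"ay": 0,"az": 0,"grip": 255}

```text
t: 38.72
tcp_pos: [0.443, -0.361, 0.0177]
orientation: [[-0.907, 0.422, -0.001], [0.422, 0.907, 0.0], [0.001, -0.0, -1.0]]
ft_force: [-1.6, 1.6, 4.4]
grip_width: 0.0589
```

```bash
python3 -c "
from h import *
go(.4431,-.3611,.0176,155.05)"
```

```text
t 38.73 tcp [ 0.443  -0.361   0.0177] yaw 155.03 w 0.0589 F [-1.6  1.6  4.4] M [ 0.12  0.46 -0.03]
   d[cm] [-0.01 -0.01  0.01] a [-0.    -0.001 -0.   ] rows>=0.0
```

Seated on the ledge. Releasing and retreating for a check.

Call:
send_rows:
  targets:
    - {"dx": 0,"dy": 0,"dz": 0,"ax": 0,"ay": 0,"az": 0,"grip": 60}
    - {"dx": 0,"dy": 0,"dz": 0,"ax": 0,"ay": 0,"az": 0,"grip": 30}
    - {"dx": 0,"dy": 0,"dz": 0,"ax": 0,"ay": 0,"az": 0,"grip": 0}
    - {"dx": 0,"dy": 0,"dz": 0,"ax": 0,"ay": 0,"az": 0,"grip": 0}
    - {"dx": 0,"dy": 0,"dz": -1,"ax": 0,"ay": 0,"az": 0,"grip": 0}
    - {"dx": 0,"dy": 0,"dz": -3,"ax": 0,"ay": 0,"az": 0,"grip": 0}
    - {"dx": -1,"dy": 0,"dz": -7,"ax": 0,"ay": 0,"az": 0,"grip": 0}
    - {"dx": -3,"dy": 0,"dz": -12,"ax": 0,"ay": 0,"az": 0,"grip": 0}

```text
t: 39.72
tcp_pos: [0.4692, -0.3733, 0.1386]
orientation: [[-0.906, 0.422, -0.002], [0.422, 0.906, 0.001], [0.003, 0.0, -1.0]]
ft_force: [-0.1, 0.4, 0.9]
grip_width: 0.0854
```

Call:
send_rows:
  targets:
    - {"dx": 0,"dy": 0,"dz": -1,"ax": 0,"ay": 0,"az": 0,"grip": 0}
    - {"dx": 0,"dy": 0,"dz": -1,"ax": 0,"ay": 0,"az": 0,"grip": 0}
    - {"dx": 0,"dy": 0,"dz": -1,"ax": 0,"ay": 0,"az": 0,"grip": 0}

```text
t: 40.1
tcp_pos: [0.4685, -0.3729, 0.1456]
orientation: [[-0.906, 0.422, -0.003], [0.422, 0.906, 0.002], [0.004, 0.0, -1.0]]
ft_force: [-0.3, 1.0, -0.4]
grip_width: 0.0854
```

```bash
python3 w.py closed2 .08 .006; python3 -c "
from h import *
z=np.load('c_closed2.npz');C=z['C']
m=(abs(C[...,0]-.443)<.07)&(abs(C[...,1]+.361)<.07)&(C[...,2]>.04)&(C[...,2]<.06)
X=C[m]; A=np.c_[X[:,0]-.443,X[:,1]+.361,np.ones(len(X))]; print('plane',np.linalg.lstsq(A,X[:,2],rcond=None)[0])
shot('top','top1');shot('scene','scene1')"; python3 m.py
```

```text
t 40.10 tcp [ 0.4685 -0.3729  0.1456] yaw 155.02
table z med 0.0002 sd 0.0007
px [278. 170.] box [233 104  90 135] n 11450 c[mm] [ 442.9 -360.4] LxW [95.5 60.2] long axis -25.00 h95 0.0476
px [359. 392.] box [331 373  55  44] n 1454 c[mm] [ 661.7 -378.8] LxW [51.2 20.3] long axis 72.20 h95 0.0509
plane [ 0.0024885  -0.00108317  0.04636644]
top table z 0.0005307435822290429 0.0020918674741836024
[261. 140.] 1088 xyz med [0.838 0.171 0.035] h 0.038 rect [838.7 171.6] [151.9  61.7] 48.4 [90. 51. 18.]
[366. 161.] 1130 xyz med [ 0.788 -0.139  0.034] h 0.038 rect [ 789.7 -139.5] [151.7  61.6] 10.9 [24. 65. 30.]
[310. 159.] 452 xyz med [0.783 0.023 0.045] h 0.048 rect [783.4  22.7] [64.4 65.5] 57.2 [20. 21. 20.]
[454. 195.] 524 xyz med [ 0.686 -0.387  0.055] h 0.059 rect [ 712.4 -406.7] [ 56.2 136.8] 53.8 [10. 10. 10.]
[177. 192.] 633 xyz med [0.655 0.388 0.159] h 0.159 rect [655.9 391.3] [76.8 50.3] 28.2 [36. 36. 35.]
[305. 266.] 1244 xyz med [0.472 0.03  0.047] h 0.05 rect [472.2  29.4] [ 60.3 150.2] 21.6 [22. 22. 21.]
[114. 283.] 1517 xyz med [0.399 0.555 0.055] h 0.058 rect [403.4 551. 
[... 559 characters left out ...]
038 rect [840.5 170.3] [153.3  64.9] 48.4 [124.  63.   8.]
[321. 267.] 564 xyz med [0.787 0.021 0.044] h 0.048 rect [785.1  20.7] [64.4 66.1] 69.9 [27. 26. 25.]
[132. 280.] 60 xyz med [ 0.499 -0.337  0.193] h 0.197 rect [ 491.5 -329.6] [13.4 24.6] 65.5 [32. 30. 27.]
[122. 313.] 1037 xyz med [ 0.447 -0.362  0.047] h 0.05 rect [ 444.3 -360.6] [ 59.  102.4] 64.9 [20. 19. 17.]
[ 90. 300.] 65 xyz med [ 0.459 -0.42   0.193] h 0.196 rect [ 452.6 -418.8] [13.4 17.4] 65.5 [39. 38. 36.]
[290. 315.] 1599 xyz med [ 0.793 -0.142  0.034] h 0.037 rect [ 791.4 -140.3] [150.9  65.3] 11.1 [19. 85. 32.]
[195. 378.] 875 xyz med [ 0.693 -0.391  0.055] h 0.059 rect [ 720.9 -395.9] [ 58.4 137.4] 77.8 [20. 19. 17.]
```

View pics/w_closed2.png

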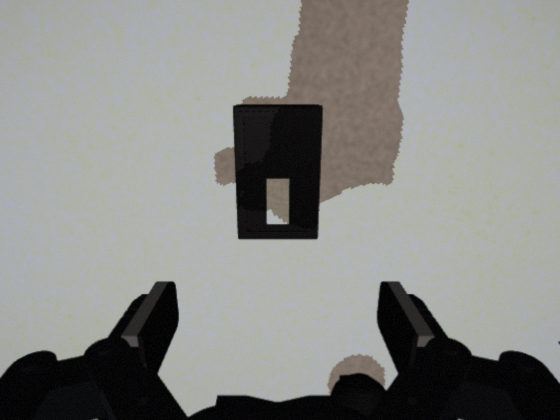

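View pics/scene1.png

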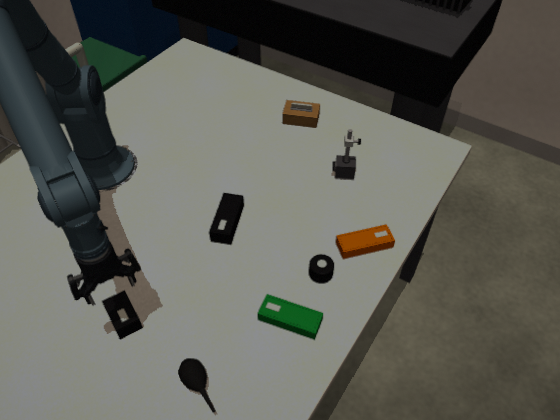

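Both lids lie level (tops at 46.3 and 46.4 mm, 46 expected). Bystanders haven't moved, and the gripper is clear and still. Handing in.

```bash
python3 -c "
from h import *
print(env.finish_job()); print(env.get_state()['t'])"
```

```text
the job is handed in; nothing more can be done
None
the job is handed in; nothing more can be done
```

The bar mirror is in the long case's pocket, silvered face up, and both cases are closed with their own lids. I handed the job in at about 40.3 s of the 69 s allowed. I held the mirror only by the upper part of its glass sides, and lowered it and both lids until I felt light contact (4 to 7 N) before letting go.

**Last checks:**
- **Mirror:** it lay centred in its pocket, top at 37.9 mm, before the lid went on.
- **Long lid:** it is level, top at 46.3 mm (46 expected), and its outline is within 0.2 mm and 0.2° of the case.
- **Short lid:** it is level to 0.25%, top at 46.4 mm. Its outline is within 1 mm of the case, and its direction agrees to about 0.1°.
- **Other things on the bench:** in the fixed cameras the bystanders and the coloured look-alike lids are where they were, within the cameras' noise.

**What disagreed:**
- The scene camera puts positions 2 to 4 mm off from the other two cameras, so I used the wrist camera, which agreed with the top camera to about 1 to 1.5 mm.
- The arm settled 2 to 5 mm off target after fast moves. I corrected this before each grasp and each placing.
- In the last top view the gripper was above the short case and merged with it, so that view could not check the short lid. The wrist and scene views did.

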